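# Book in the oil samples

## Robot

A 6-joint arm with a two-finger parallel gripper is mounted at the origin on the work surface. World frame = base frame: x ahead of the robot, y to its left, z up, the work surface at z = 0. Lengths are in m, angles in rad, forces in N, time in s.
With the tool pointing down it reaches from about 0.325 to 0.925 m from the base axis. Payload 3.1 kg.
Tool frame: the origin (TCP) lies between the finger pads; the fingertips stand 19 mm ahead of it and the grasp point (between the pads) is the TCP; z points along the fingers, y is the line along which they close (so a half turn about z gives the same grasp; the last joint's range is limited). The gripper opens to 85 mm and grips with 20 to 120 N. Pads are 22 mm wide; open, the fingers measure 114 mm over their backs; the gripper's body (76 mm by 85 mm) begins 54 mm behind the grasp point. The pads swing forward as they close: fully open they stand 13 mm farther back than shut.
Start: joints at [1.019, 0.217, 1.613, -0, 1.311, -0.112], TCP at [0.266, 0.566, 0.25] pointing down, gripper open.
Joint ranges: [-2.75, 2.75], [-0.78, 2.1], [0.31, 2.55], [-1.13, 4.27], [0.13, 2.63], [-2.58, 2.58]. Speed limits (rad/s): [2.79, 2.79, 3.14, 3.14, 3.14, 3.14].

## Interface

Orientations are given as [roll, pitch, yaw] about the fixed x, y, z axes, in that order (R = Rz(yaw) Ry(pitch) Rx(roll)).
In Python, from bench import arm gives the robot as it stands. The module is installed in compiled form; this text tells all that it offers.
- The arm moves only by the tool servo_tool, never from a script. Its argument "targets" is a list of rows, each a list of 6 numbers: the shift along the tool's x, y, z in m, then the turn, a rotation vector about the tool's x, y, z in rad. A call has 1 to 10 rows; each row is the pose to reach, as a shift and turn from the pose commanded when the call began, along the tool's axes at that moment; what a row does not reach only later rows make up. A row lasts 1/8 s, in which the tool goes at most 62.5 mm and 10.7 degrees, less where a joint would pass 70% of its speed; a pose out of reach is approached as far as the arm can. A call with a gripper value outside its range is refused whole. "fingers" is the opening, from 0 (shut) to 1 (fully open), set as the call begins (left out, the last holds). The fingers move at their own pace and stop on an object; "force" is the grip in N (left out, the last holds). Time passes only in rows, so rows that repeat a pose let the fingers close. It gives the time, the measured TCP pose, the force, the opening and the grip force at its end, in the units of the state.
- arm.sense(): the state, without advancing time (a new reading comes with each control period).
- arm.get_image(name): name is "side" or "top" or "wrist"; returns (picture, depth): 420x560x3 uint8, red, green, blue; 420x560 float32, m along the optical axis (not along the pixel's ray), 0 where there is no reading.
- arm.camera_info(name): a dict with "fx", "fy", "cx", "cy" (pixels), "R" (3x3) and "t" (3): a world point X has camera coordinates R X + t; the wrist camera has in their place "mount" (4x4, takes a point from camera to tool coordinates, whose origin is the TCP and whose axes are the flange's). Camera axes: x right, y down, z forward; pixel columns grow to the right and rows downward; lengths in m; the calibration is good to about 2 mm. A picture is of the moment at which its call begins: read the wrist's pose just before it. camera_info takes no time and is no camera call.
- arm.close_job(): hands the job in; it is judged then, once.
The state is a dict: "time_s": time; "joint_pos": joint angles; "joint_vel": joint speeds; "joint_efforts": joint torques, N m; "tool_pos": TCP position; "eef_rot": TCP orientation; "wrist_force": force on the tool from outside, world axes, zero at the start; "wrist_torque": the same for the moment, N m; "opening": opening from 0.0 (shut) to 1.0 (fully open); "finger_force": force on a finger pad.
Only numpy, scipy, OpenCV 4.12 (cv2) and the standard library are available. Lean on these libraries where they do the work, as an engineer would, in place of code of your own. Each camera call takes 0.05 s, during which the arm holds its last target. There are 200 camera calls.

## Task

Book in the oil samples: stand every sample jar from the drip mat upright in a white ring of the jar reader, one jar to a ring (any ring), turned so that its label squarely faces the reader. When all the jars stand so, take the hand scanner from its cradle and hold it steady for three seconds, a hand's width (about 10 cm) in front of the job card, pointing squarely at the middle of its barcode, then lay it back in its cradle the way it was. At the end every jar must still be in its ring facing the reader; leave the other things on the bench where they are.

Things in the scene. Friction and masses are not known exactly. Their poses are not given: they have to be found in the camera images.
- jar0: sample jar (3 or 4 of 4 present; absent: None): upright amber cylinder, 62 mm diameter, 100 mm tall including a 24 mm black cap of the same diameter and a heavy steel foot, 0.3 kg. Origin: centre of its underside; +z up, +x out through the middle of its paper barcode label (50 mm wide). Above the label a 10 mm pale stripe runs up the cap and over its top from rim to centre, seen from above.
- jar0_label (a point): middle of the label of jar0, on the wall, 31 mm from the axis along the jar's +x, 44 mm above its underside
- jar1: sample jar (3 or 4 of 4 present; absent: None): upright amber cylinder, 62 mm diameter, 100 mm tall including a 24 mm black cap of the same diameter and a heavy steel foot, 0.3 kg. Origin: centre of its underside; +z up, +x out through the middle of its paper barcode label (50 mm wide). Above the label a 10 mm pale stripe runs up the cap and over its top from rim to centre, seen from above.
- jar1_label (a point): middle of the label of jar1, on the wall, 31 mm from the axis along the jar's +x, 44 mm above its underside
- jar2: sample jar (3 or 4 of 4 present; absent: None): upright amber cylinder, 62 mm diameter, 100 mm tall including a 24 mm black cap of the same diameter and a heavy steel foot, 0.3 kg. Origin: centre of its underside; +z up, +x out through the middle of its paper barcode label (50 mm wide). Above the label a 10 mm pale stripe runs up the cap and over its top from rim to centre, seen from above.
- jar2_label (a point): middle of the label of jar2, on the wall, 31 mm from the axis along the jar's +x, 44 mm above its underside
- jar3: sample jar (3 or 4 of 4 present; absent: None): upright amber cylinder, 62 mm diameter, 100 mm tall including a 24 mm black cap of the same diameter and a heavy steel foot, 0.3 kg. Origin: centre of its underside; +z up, +x out through the middle of its paper barcode label (50 mm wide). Above the label a 10 mm pale stripe runs up the cap and over its top from rim to centre, seen from above.
- jar3_label (a point): middle of the label of jar3, on the wall, 31 mm from the axis along the jar's +x, 44 mm above its underside
- reader: fixed jar reader: grey block 420 mm long (y), 75 mm deep, 56 mm tall, its long dark window looking at a row of four white rings. Origin: on the bench, middle of the ring row; y along the row; the block is on the +x side, window 62 mm from the row. A label faces it when the jar's +x points along the reader's +x. The thin ring mat is flush with the bench (z 0).
- ring0 (a point): centre of white ring 0 (72 mm outer diameter, flush with the bench) in front of the reader; rings are 95 mm apart along the reader's y
- ring1 (a point): centre of white ring 1 (72 mm outer diameter, flush with the bench) in front of the reader; rings are 95 mm apart along the reader's y
- ring2 (a point): centre of white ring 2 (72 mm outer diameter, flush with the bench) in front of the reader; rings are 95 mm apart along the reader's y
- ring3 (a point): centre of white ring 3 (72 mm outer diameter, flush with the bench) in front of the reader; rings are 95 mm apart along the reader's y
- cradle: fixed cradle of the hand scanner: base 150 x 74 x 8 mm, two grey saddles 26 mm long at x = -66 and +58 mm, tops 34 mm up, side lips 14 mm higher with 5 mm play each side; open between the saddles. Origin: centre of its underside on the bench. Home pose of the scanner: 34 mm above this origin, same axes.
- scanner: hand scanner, in its cradle at the start, 0.18 kg: black handle 28 x 28 mm from x = -85 to +35 mm, grey head 44 mm wide, 36 mm high from x = +35 to +80 mm; flat underside at z = 0. It reads forwards along its +x. Origin: on the underside, below its centre of mass, the place to grip it (across y).
- scanner_nose (a point): middle of the scanner's window: x = +80 mm, z = +18 mm in the scanner's frame
- scanner_beam (a point): point 100 mm straight ahead of scanner_nose along the scanner's +x; it follows the scanner
- card: job card on a fixed stand: board 170 mm wide, 190 mm high, leaning back 25 degrees, black barcode in the middle of the sheet. Origin: centre of the barcode on its face, 140 mm above the bench. +x points into the face (the way a squarely aimed scanner looks: away from the robot, 25 degrees down), y level across the board, z up along it.
- piston: aluminium piston standing on its crown side, 70 mm diameter, 64 mm tall; bystander, origin at the centre of its underside
- socket: steel socket, 24 mm diameter, 30 mm tall, standing in the middle of the drip mat among the jars; bystander, origin at the centre of its underside
- spanner: steel spanner, 200 mm long, lying flat at the near right; bystander, origin in its middle
- bearing: steel bearing ring, 68 mm outer diameter, 18 mm thick, lying flat at the near left; bystander, origin at the centre of its underside
- driver: screwdriver, 180 mm long, lying flat at the right; bystander, origin in its middle
There are look-alikes about, which are no part of the job. What is shaped like the scanner but turquoise is not meant. What is shaped like the jar0 but purple is not meant.

How it is judged:
On the way, in this order (a step that is already met when the one before it is completed fails the run):
1. every jar present stands in a ring with its label facing the reader ((horizontal distance between jar0 and ring0 below 0.02 m or horizontal distance between jar0 and ring1 below 0.02 m or horizontal distance between jar0 and ring2 below 0.02 m or horizontal distance between jar0 and ring3 below 0.02 m) and angle between each of jar0, jar1, jar2, jar3's own z axis and vertical below 0.1 rad and height (world z) of each of jar0, jar1, jar2, jar3 below 0.01 m and angle between the x axis of each of jar0, jar1, jar2, jar3 and the x axis of reader, either way round below 0.3 rad and x of each of jar0_label, jar1_label, jar2_label, jar3_label in the frame of reader above 0.004 m and (horizontal distance between jar1 and ring0 below 0.02 m or horizontal distance between jar1 and ring1 below 0.02 m or horizontal distance between jar1 and ring2 below 0.02 m or horizontal distance between jar1 and ring3 below 0.02 m) and (horizontal distance between jar2 and ring0 below 0.02 m or horizontal distance between jar2 and ring1 below 0.02 m or horizontal distance between jar2 and ring2 below 0.02 m or horizontal distance between jar2 and ring3 below 0.02 m) and (horizontal distance between jar3 and ring0 below 0.02 m or horizontal distance between jar3 and ring1 below 0.02 m or horizontal distance between jar3 and ring2 below 0.02 m or horizontal distance between jar3 and ring3 below 0.02 m)), for 0.3 s.
2. the hand scanner is held steady 5 to 15 cm in front of the job card, aimed squarely at its barcode (x of scanner_nose in the frame of card between -0.15 and -0.05 m and y of scanner_beam in the frame of card between -0.03 and 0.03 m and z of scanner_beam in the frame of card between -0.03 and 0.03 m and angle between the x axis of scanner and the x axis of card, either way round below 0.25 rad and x of scanner in the frame of card below -0.12 m and linear speed of scanner below 0.03 m/s and angular speed of scanner below 0.3 rad/s), for 2.5 s.
At the end, for the whole second after the job is handed in: Every jar present stands upright on the bench, its axis within 20 mm of the centre of a ring, its label within 0.3 rad (17 degrees) of facing the reader squarely; the scanner lies level in its cradle the way it was, within 20 mm lengthways, 10 mm sideways and 10 degrees; all at rest (all of step 1 and x of scanner in the frame of cradle between -0.02 and 0.02 m and y of scanner in the frame of cradle between -0.01 and 0.01 m and z of scanner in the frame of cradle between 0.03 and 0.04 m and angle between the x axis of scanner and the x axis of cradle, either way round below 0.17 rad and angle between scanner's own z axis and vertical below 0.12 rad and x of scanner_nose in the frame of cradle above 0.02 m and linear speed of each of jar0, jar1, jar2, jar3, scanner below 0.02 m/s); the robot touches nothing.
It fails at once if a bystander (piston, socket, spanner, bearing, driver) is moved by more than 4 cm (distance of any of piston, socket, spanner, bearing, driver from where it was at the start of the episode above 0.04 m).
Of jar0, jar1, jar2, jar3 only 3 to 4 are there at a start; the rules pass over those that are not, and their reading is None.
At some moment in a run one of jar0, jar1, jar2, jar3 may be knocked a few centimetres aside while the robot is not near it.
It also fails if it takes over 210 s, if anything falls off the work surface, if the arm or the gripper's body presses on something with over 40 N, if the wrist force passes 120 N, or if a joint passes its speed limit or range.

## Working session

There is one attempt and no reset: what is moved stays moved. The work goes in short steps, Python scripts to look and compute and a tool call to move; the robot and the scene stay as the last step left them, time stands still between calls to the robot, and variables do not carry over. Pictures are saved under pics/ and viewed, at most 14 in all, crops included, and the job is handed in when it is done.

Besides the shell and the picture viewer there is one more tool, called after "Emit:" as name(argument=value, ...) on one line, values as JSON. servo_tool: Moves the arm, as the interface text tells. Its arguments: {"type":"object","properties":{"targets":{"type":"array"},"fingers":{"type":"number"},"force":{"type":"number"}},"required":["targets"]}

```bash
mkdir -p pics; cat > h.py <<'E'
import numpy as np, cv2
from bench import arm
from scipy.spatial.transform import Rotation as Ro
def img(n,save=None):
    p,d=arm.get_image(n)
    if save: cv2.imwrite('pics/'+save,p[:,:,::-1])
    return p,d
def cam(n):
    c=arm.camera_info(n)
    if 'R' in c: return c,np.array(c['R']),np.array(c['t'])
    s=arm.sense(); M=np.array(c['mount']); Rt=Ro.from_euler('xyz',s['eef_rot']).as_matrix()
    Rcw=Rt@M[:3,:3]; tw=Rt@M[:3,3]+s['tool_pos']
    return c,Rcw.T,-Rcw.T@tw
def ray(n,u,v,z):
    c,R,t=cam(n); d=R.T@np.array([(u-c['cx'])/c['fx'],(v-c['cy'])/c['fy'],1.]); o=-R.T@t
    return o+d*(z-o[2])/d[2]
def pts(n,d):
    c,R,t=cam(n); v,u=np.mgrid[:d.shape[0],:d.shape[1]]
    P=np.stack([(u-c['cx'])/c['fx']*d,(v-c['cy'])/c['fy']*d,d],-1)
    return (P-t)@R
E
python3 - <<'E'
from h import *
p,d=img('top','top0.png'); q,e=img('side','side0.png')
for n in('top','side'):
    c,R,t=cam(n); print(n,c['fx'],c['cx'],c['cy'],-R.T@t,R[2])
s=arm.sense(); print(s); print(arm.camera_info('wrist'))
np.savez('s0.npz',p=p,d=d,q=q,e=e)
E
```

```text
top 396.7548660885548 281.00713917841296 209.03470089829503 [ 0.36623624 -0.05681932  1.03123805] [ 0.09485963  0.02564989 -0.99516015]
side 469.8477826846631 279.2461947699379 201.93421770912167 [ 0.29209831 -0.98315836  0.83884606] [ 0.15218944  0.78543653 -0.59993986]
{'time_s': 0.1, 'joint_pos': array([ 1.01878956e+00,  2.17721720e-01,  1.61479792e+00, -1.10562410e-05,
        1.31131953e+00, -1.12198803e-01]), 'joint_vel': array([-0.00177833, -0.00132528, -0.00459798, -0.00041051,  0.000554  ,
        0.00215329]), 'joint_efforts': array([-1.04345188e-03, -3.98075080e+01, -3.04971027e+01, -2.09774221e-04,
        4.21715202e-03,  7.32098329e-06]), 'tool_pos': array([0.26571122, 0.56492146, 0.24905948]), 'eef_rot': array([-3.13935906e+00, -2.40915575e-04,  2.70178727e+00]), 'wrist_force': array([0.06851082, 0.7281566 , 0.71696581]), 'wrist_torque': array([-0.02667217,  0.01504137, -0.03193486]), 'finger_force': 0.0, 'opening': 0.9998011914633045}
{'fx': 377.07782221899066, 'fy': 377.07782221899066, 'cx': 282.05778784902697, 'cy': 205.8441858535356, 'mount': array([[-9.89302346e-04, -9.48997039e-01, -3.15283431e-01,
         8.02175403e-02],
       [ 9.99998771e-01, -5.55454453e-04, -1.46590799e-03,
         3.20153015e-05],
       [ 1.21601675e-03, -3.15284494e-01,  9.48996422e-01,
        -1.23911646e-01],
       [ 0.00000000e+00,  0.00000000e+00,  0.00000000e+00,
         1.00000000e+00]])}
```

View pics/top0.png

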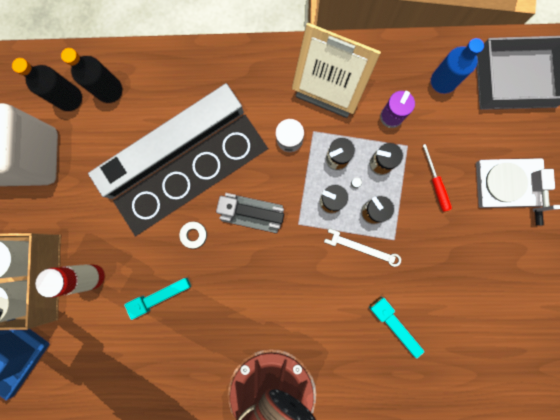

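View pics/side0.png

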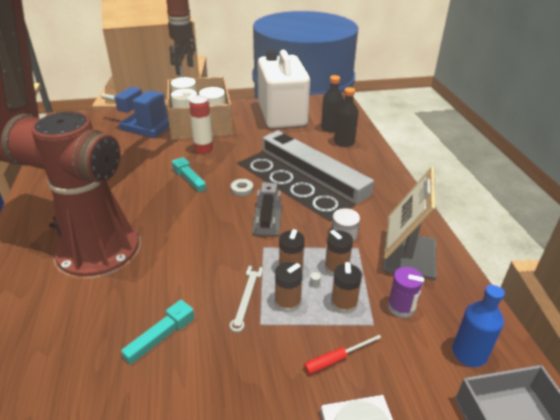

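```bash
cat > det.py <<'E'
from h import *
def jars(n,p,d,xr=(.3,.85),yr=(-.5,.6)):
    X=pts(n,d); hsv=cv2.cvtColor(p,cv2.COLOR_RGB2HSV)
    m=(abs(X[...,2]-.1)<.008)&(d>0)&(X[...,0]>xr[0])&(X[...,0]<xr[1])&(X[...,1]>yr[0])&(X[...,1]<yr[1])
    k,l,st,ce=cv2.connectedComponentsWithStats(m.astype(np.uint8))
    out=[]
    for i in range(1,k):
        if st[i,4]<150: continue
        P=X[l==i]; (c,r)=cv2.minEnclosingCircle(P[:,:2].astype(np.float32)); 
        b=p[l==i].astype(float); g=b.mean(1); w=g>130
        if w.sum()<3: ang=None
        else:
            v=P[w,:2].mean(0)-np.array(c); ang=np.arctan2(v[1],v[0])
        out.append((np.round(c,4),round(r,4),np.round(ce[i]),st[i,4],None if ang is None else round(ang,3),int(w.sum()),np.round(np.median(P[:,2]),4),b[w].mean(0).round() if w.any() else 0))
    return out
E
python3 - <<'E'
from det import *
z=np.load('s0.npz'); p,d=z['p'],z['d']
for o in jars('top',p,d): print(*o)
# rings: white thin
for px in [(236,146),(205,166),(176,185),(145,205)]:
    u,v=px; g=p[v-22:v+23,u-22:u+23].astype(int).min(-1); ys,xs=np.where(g>190)
    (c,r)=cv2.minEnclosingCircle(np.stack([xs,ys],1).astype(np.float32)); e=cv2.fitEllipse(np.stack([xs,ys],1).astype(np.float32))
    uv=(c[0]+u-22,c[1]+v-22); print('ring',px,np.round(uv,1),round(r,1),ray('top',*uv,0).round(4), ray('top',e[0][0]+u-22,e[0][1]+v-22,0).round(4),np.round(e[1],1))
X=pts('top',d)
# cradle/scanner & obstacles by height
def box(u0,u1,v0,v1,z0,z1):
    S=X[v0:v1,u0:u1].reshape(-1,3); S=S[(S[:,2]>z0)&(S[:,2]<z1)]
    r=cv2.minAreaRect(S[:,:2].astype(np.float32)); B=cv2.boxPoints(r)
    return len(S),np.round(r[0],4),np.round(r[1],4),round(r[2],1),B.round(3).tolist(),np.percentile(S[:,2],[5,50,95]).round(3)
print('scan>20',box(205,295,185,238,.02,.1)); print('scan>55',box(205,295,185,238,.055,.1));print('head',box(205,295,185,238,.064,.1))
print('base',box(205,295,185,238,.005,.1))
print('piston',box(270,308,115,155,.055,.075))
q=X[45:110,300:378].reshape(-1,3); q=q[(q[:,2]>.07)]
c0=q.mean(0); U,S,V=np.linalg.svd(q-c0,full_matrices=False); print('card c',c0,'n',V[2],S)
np.set_printoptions(suppress=True)
print(ray('top',331,74,.14))
c,R,t=cam('side'); k=R@arm.sense()['tool_pos']+t; print('tcp side px',k[0]/k[2]*c['fx']+c['cx'],k[1]/k[2]*c['fy']+c['cy'])
def big(im,b,n,s):
    cv2.imwrite('pics/'+n,cv2.resize(im[b[1]:b[3],b[0]:b[2],::-1],None,fx=s,fy=s,interpolation=cv2.INTER_CUBIC))
big(p,(205,20,425,245),'topcrop.png',2.6)
E
```

```text
[ 0.7518 -0.1512] 0.0846 [327.  88.] 393 2.499 385 0.0998 [211. 200. 167.]
[ 0.7038 -0.328 ] 0.0315 [402. 104.] 523 0.337 483 0.0993 [207. 116. 235.]
[0.6152 0.5777] 0.0775 [ 35. 151.] 269 None 0 0.1007 0
[ 0.5932 -0.1806] 0.0311 [342. 150.] 523 1.997 90 0.0995 [204. 210. 213.]
[ 0.5779 -0.2938] 0.0314 [390. 156.] 540 1.253 93 0.0994 [206. 211. 214.]
[ 0.4803 -0.1609] 0.0311 [335. 198.] 538 1.014 94 0.0996 [208. 212. 216.]
[ 0.4507 -0.2674] 0.0312 [381. 209.] 552 0.193 104 0.0994 [200. 205. 208.]
[0.3541 0.5507] 0.0534 [ 36. 257.] 210 3.136 5 0.1003 [182. 171. 164.]
ring (236, 146) [230.9 151.4] 21.0 [0.6211 0.1002 0.    ] [0.6288 0.0945 0.    ] [23.8 39.2]
ring (205, 166) [205.5 166. ] 28.7 [0.5833 0.1681 0.    ] [0.5843 0.1687 0.    ] [22.6 48.5]
ring (176, 185) [175.5 185. ] 28.7 [0.5342 0.2479 0.    ] [0.5347 0.2468 0.    ] [22.8 48.1]
ring (145, 205) [150.5 199.5] 21.3 [0.4969 0.3141 0.    ] [0.4888 0.3209 0.    ] [23.6 38.8]
scan>20 (1097, array([0.4543, 0.0426]), array([0.1647, 0.0662]), 76.7, [[0.40299999713897705, -0.029999999329447746], [0.46799999475479126, -0.045000001788
[... 733 characters left out ...]
), 2.2, [[0.39500001072883606, 0.16699999570846558], [0.40299999713897705, -0.04600000008940697], [0.5350000262260437, -0.04100000113248825], [0.5270000100135803, 0.1720000058412552]], array([0.006, 0.051, 0.071]))
piston (601, array([ 0.6496, -0.0565]), array([0.0677, 0.0672]), 88.9, [[0.6150000095367432, -0.09000000357627869], [0.6830000281333923, -0.09099999815225601], [0.6840000152587891, -0.023000000044703484], [0.6169999837875366, -0.02199999988079071]], array([0.059, 0.063, 0.066]))
card c [ 0.76282833 -0.16723785  0.15287341] n [-0.93461174  0.27513567 -0.22539134] [4.85030708 2.82428251 1.97302212]
[ 0.7639915  -0.15573489  0.14      ]
tcp side px 184.6196882576359 69.72183417927826
```

View pics/topcrop.png

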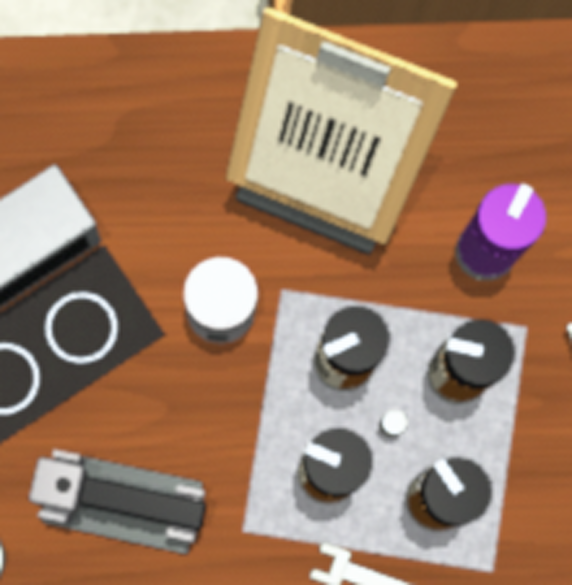

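Four amber jars stand around the socket on the mat, with stripes pointing left and up. The purple jar is the look-alike. The scanner lies in its cradle at crop (115,500), head to the left, and the card is at the top. Next I refine the numbers.

```bash
cat >> h.py <<'E'
def Rdown(yaw): return Ro.from_euler('xyz',[np.pi,0,yaw])
def go(pos,rot):
    s=arm.sense(); R0=Ro.from_euler('xyz',s['eef_rot']); d=R0.inv().apply(np.array(pos)-s['tool_pos']); r=(R0.inv()*rot).as_rotvec()
    print('row',np.round(d,4).tolist(),np.round(r,3).tolist(),'tcp',s['tool_pos'].round(4),s['eef_rot'].round(3),'t',s['time_s'],'j',s['joint_pos'].round(2))
E
sed -i "s/w=g>130/w=b.min(1)>185/" det.py
python3 - <<'E'
from det import *
np.set_printoptions(suppress=True)
z=np.load('s0.npz'); p,d=z['p'],z['d']
for o in jars('top',p,d): 
    if o[3]>500: print(*o)
X=pts('top',d); C=[]
for u,v in [(236,146),(205,166),(176,185),(145,205)]:
    u0,v0=u-20,v-20; g=p[v0:v0+41,u0:u0+41].min(-1); yy,xx=np.mgrid[:41,:41]
    ok=(g>150)&(np.hypot(xx-20,yy-20)<18)
    e=cv2.fitEllipse(np.stack([xx[ok],yy[ok]],1).astype(np.float32)); C.append(ray('top',e[0][0]+u0,e[0][1]+v0,0)[:2]); print(C[-1].round(4),np.round(e[1],1))
C=np.array(C); m=C.mean(0); v=C[3]-C[0]; v/=np.linalg.norm(v); print('mid',m,'yaw',np.arctan2(-v[0],v[1]),np.linalg.norm(np.diff(C,axis=0),axis=1))
# card: bright sheet+barcode, depth points
S=X[50:100,305:372].reshape(-1,3); c=p[50:100,305:372].reshape(-1,3).astype(int)
def pl(S):
    c0=S.mean(0); U,s,V=np.linalg.svd(S-c0,full_matrices=False); return c0,V[2]*np.sign(V[2][0]),s
bw=(c.max(1)<70)&(S[:,2]>.1)&(S[:,2]<.18); c0,n,s=pl(S[bw]); print('bar',bw.sum(),c0,n)
sh=(c.min(1)>150)&(S[:,2]>.07)&(S[:,2]<.2)&(np.linalg.norm(S-c0,axis=1)<.07); c1,n,s=pl(S[sh]); print('sheet',sh.sum(),c1,n,s,'yaw',np.arctan2(n[1],n[0]),'pitch',np.arcsin(n[2]))
E
```

```text
[ 0.7038 -0.328 ] 0.0315 [402. 104.] 523 -0.401 61 0.0993 [243. 240. 251.]
[ 0.5932 -0.1806] 0.0311 [342. 150.] 523 1.877 60 0.0995 [233. 239. 242.]
[ 0.5779 -0.2938] 0.0314 [390. 156.] 540 1.234 60 0.0994 [234. 240. 243.]
[ 0.4803 -0.1609] 0.0311 [335. 198.] 538 1.11 61 0.0996 [236. 241. 245.]
[ 0.4507 -0.2674] 0.0312 [381. 209.] 552 0.549 64 0.0994 [232. 238. 242.]
[0.6366 0.0868] [25.2 25.7]
[0.5855 0.1671] [25.2 25.8]
[0.534  0.2472] [25.2 26. ]
[0.4828 0.3274] [25.3 26.3]
mid [0.55974827 0.20715383] yaw 0.5686706085785744 [0.09515107 0.0952212  0.0951675 ]
bar 29 [ 0.76042901 -0.16691546  0.14202117] [ 0.83590867 -0.39437488 -0.38173963]
sheet 1695 [ 0.76321218 -0.16597683  0.14411111] [ 0.82448739 -0.37426056 -0.42444032] [1.56169936 1.34652715 0.05439455] yaw -0.42611831018023444 pitch -0.4383436721194501
```

```bash
python3 -c "
from h import *
go([.4803,-.1609,.2],Rdown(2.68))"
```

```text
row [-0.5032, -0.5653, 0.0502] [-0.002, -0.0, 0.022] tcp [0.2657 0.5649 0.2491] [-3.139 -0.     2.702] t 0.1 j [ 1.02  0.22  1.61 -0.    1.31 -0.11]
```

Emit:
servo_tool(targets=[[-0.06, -0.07, 0.005, 0, 0, 0], [-0.11, -0.12, 0.01, 0, 0, 0], [-0.15, -0.17, 0.015, 0, 0, 0.005], [-0.19, -0.215, 0.02, 0, 0, 0.005], [-0.23, -0.26, 0.025, 0, 0, 0.01], [-0.27, -0.305, 0.03, 0, 0, 0.01], [-0.31, -0.35, 0.035, 0, 0, 0.015], [-0.35, -0.395, 0.04, 0, 0, 0.02], [-0.39, -0.44, 0.045, 0, 0, 0.02], [-0.43, -0.485, 0.05, 0, 0, 0.022]], fingers=1, force=40)

```text
time_s: 1.35
tool_pos: [0.4415, -0.0343, 0.2021]
eef_rot: [3.141, 0.0, 2.679]
wrist_force: [0.4, 0.3, 1.1]
opening: 1.0
finger_force: 0.0
```

```bash
python3 -c "
from h import *
go([.4803,-.1609,.2],Rdown(2.68))"
```

```text
row [-0.0912, -0.0961, 0.0021] [0.0, 0.0, -0.001] tcp [ 0.4415 -0.0343  0.2021] [3.141 0.    2.679] t 1.35 j [-0.24 -0.14  2.07  0.    1.2  -1.35]
```

Emit:
servo_tool(targets=[[-0.04, -0.04, 0, 0, 0, 0], [-0.073, -0.08, 0, 0, 0, 0], [-0.073, -0.08, 0, 0, 0, 0], [-0.073, -0.08, 0, 0, 0, 0], [-0.073, -0.08, 0, 0, 0, 0]])

```text
time_s: 1.98
tool_pos: [0.4707, -0.135, 0.202]
eef_rot: [3.141, -0.001, 2.681]
wrist_force: [0.8, 0.2, 0.0]
opening: 0.997
finger_force: 0.0
```

```bash
python3 - <<'E'
from det import *
go([.4803,-.1609,.083],Rdown(2.68))
p,d=img('wrist','w0.png')
for o in jars('wrist',p,d): print(*o)
p,d=img('top')
for o in jars('top',p,d): print(*o)
E
```

```text
row [-0.0202, -0.019, 0.119] [0.0, -0.001, 0.001] tcp [ 0.4707 -0.135   0.202 ] [ 3.141e+00 -1.000e-03  2.681e+00] t 1.975 j [-0.42 -0.03  1.97  0.    1.2  -1.53]
[ 0.4823 -0.1615] 0.0314 [254. 243.] 6552 1.082 721 0.1004 [250. 250. 250.]
[ 0.4536 -0.2683] 0.0315 [ 95. 270.] 6225 0.521 572 0.1004 [249. 250. 251.]
[ 0.5948 -0.1812] 0.0315 [300. 373.] 4258 1.908 513 0.1002 [247. 248. 249.]
[ 0.5724 -0.2746] 0.0228 [182. 399.] 960 0.187 134 0.0998 [243. 246. 248.]
[ 0.7554 -0.1523] 0.085 [328.  88.] 387 2.28 100 0.1 [219. 215. 187.]
[ 0.7046 -0.3273] 0.0318 [402. 104.] 526 -0.46 61 0.0994 [243. 240. 251.]
[0.6143 0.5812] 0.0781 [ 35. 152.] 283 None 0 0.1002 0
[ 0.5784 -0.2941] 0.0316 [392. 151.] 304 1.209 47 0.0995 [232. 236. 240.]
[ 0.4481 -0.2747] 0.0298 [387. 211.] 236 None 0 0.0996 0
[0.3541 0.5494] 0.0532 [ 36. 257.] 202 None 2 0.1005 [220. 218. 214.]
```

View pics/w0.png

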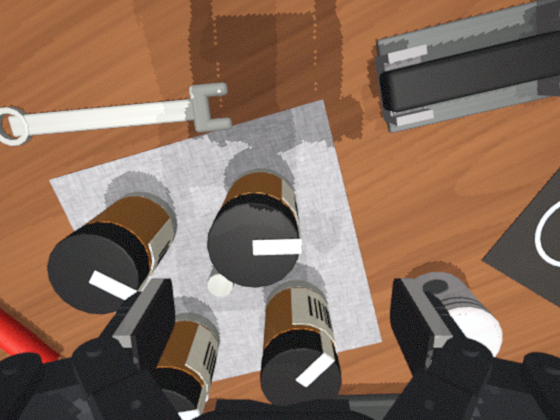

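The wrist picture shows the first jar at (254,243) with its stripe to the right, free space around it for the fingers, and agrees with the top view. I move over it, descend and grip.

Emit:
servo_tool(targets=[[-0.021, -0.0185, 0, 0, 0, 0], [-0.021, -0.0185, 0.03, 0, 0, 0], [-0.021, -0.0185, 0.07, 0, 0, 0], [-0.021, -0.0185, 0.1, 0, 0, 0], [-0.021, -0.0185, 0.119, 0, 0, 0], [-0.021, -0.0185, 0.119, 0, 0, 0], [-0.021, -0.0185, 0.119, 0, 0, 0], [-0.021, -0.0185, 0.119, 0, 0, 0]])

```text
time_s: 3.08
tool_pos: [0.4829, -0.1627, 0.0848]
eef_rot: [-3.142, 0.003, 2.68]
wrist_force: [-0.1, 0.3, -0.9]
opening: 1.001
finger_force: 0.0
```

Emit:
servo_tool(targets=[[0, 0, 0, 0, 0, 0], [0, 0, 0, 0, 0, 0], [0, 0, 0, 0, 0, 0], [0, 0, 0, 0, 0, 0], [0, 0, 0, 0, 0, 0], [0, 0, 0, 0, 0, 0]], fingers=0.5)

```text
time_s: 3.82
tool_pos: [0.4826, -0.1626, 0.0845]
eef_rot: [3.141, 0.001, 2.68]
wrist_force: [-0.3, 1.5, 5.6]
opening: 0.717
finger_force: 43.7
```

Emit:
servo_tool(targets=[[0, 0, -0.04, 0, 0, 0], [0, 0, -0.09, 0, 0, 0], [0, 0, -0.13, 0, 0, 0], [0.02, 0.04, -0.135, 0, 0, 0.05], [0.042, 0.084, -0.135, 0, 0, 0.1], [0.065, 0.13, -0.135, 0, 0, 0.16], [0.09, 0.18, -0.135, 0, 0, 0.23], [0.115, 0.23, -0.135, 0, 0, 0.3], [0.14, 0.28, -0.135, 0, 0, 0.36], [0.16, 0.32, -0.135, 0, 0, 0.42]])

```text
time_s: 5.08
tool_pos: [0.4797, 0.1971, 0.2167]
eef_rot: [-3.139, -0.001, 2.259]
wrist_force: [-0.3, 0.2, -3.9]
opening: 0.715
finger_force: 46.2
```

```bash
python3 -c "
from h import *
go([.4828,.3274,.2],Rdown(2.16)); print(arm.sense()['finger_force'])"
```

```text
row [0.0987, 0.0852, 0.0165] [-0.003, -0.001, 0.099] tcp [0.4797 0.1971 0.2167] [-3.139e+00 -1.000e-03  2.259e+00] t 5.075 j [ 0.25  0.02  1.89 -0.    1.23 -0.43]
46.24546229839325
```

Emit:
servo_tool(targets=[[0.04, 0.035, 0.01, 0, 0, 0.04], [0.08, 0.068, 0.016, 0, 0, 0.09], [0.099, 0.085, 0.016, 0, 0, 0.099], [0.099, 0.085, 0.016, 0, 0, 0.099], [0.099, 0.085, 0.016, 0, 0, 0.099], [0.099, 0.085, 0.016, 0, 0, 0.099]])

```text
time_s: 5.82
tool_pos: [0.4836, 0.3246, 0.2018]
eef_rot: [-3.14, 0.0, 2.16]
wrist_force: [0.0, -0.0, -3.9]
opening: 0.714
finger_force: 46.3
```

```bash
python3 -c "
from det import *
go([.4828,.3274,.087],Rdown(2.16))
p,d=img('wrist','w1.png')
for o in jars('wrist',p,d): print(*o)"
```

```text
row [0.0028, 0.001, 0.1148] [-0.001, 0.0, -0.0] tcp [0.4836 0.3246 0.2018] [-3.14  0.    2.16] t 5.825 j [ 0.47  0.17  1.76 -0.    1.21 -0.12]
```

View pics/w1.png

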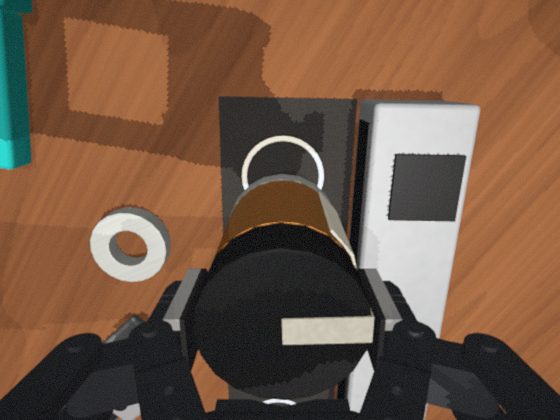

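The held jar's stripe points square at the reader block, over the far ring at (283,175). I lower it and release.

Emit:
servo_tool(targets=[[0.003, 0.001, 0.04, 0, 0, 0], [0.003, 0.001, 0.08, 0, 0, 0], [0.003, 0.001, 0.105, 0, 0, 0], [0.003, 0.001, 0.117, 0, 0, 0], [0.003, 0.001, 0.117, 0, 0, 0], [0.003, 0.001, 0.117, 0, 0, 0], [0.003, 0.001, 0.117, 0, 0, 0]])

```text
time_s: 6.75
tool_pos: [0.4836, 0.3291, 0.0862]
eef_rot: [3.14, 0.0, 2.161]
wrist_force: [-0.4, -0.4, -3.7]
opening: 0.713
finger_force: 46.3
```

Emit:
servo_tool(targets=[[0, 0, 0, 0, 0, 0], [0, 0, 0, 0, 0, 0], [0, 0, 0, 0, 0, 0], [0, 0, -0.04, 0, 0, 0], [0, 0, -0.08, 0, 0, 0], [0, 0, -0.12, 0, 0, 0], [0, 0, -0.12, 0, 0, 0], [0, 0, -0.12, 0, 0, 0]], fingers=1)

```text
time_s: 7.75
tool_pos: [0.4827, 0.3287, 0.205]
eef_rot: [-3.141, -0.0, 2.161]
wrist_force: [-0.4, 0.4, -1.0]
opening: 1.001
finger_force: 0.0
```

```bash
python3 - <<'E'
from det import *
p,d=img('wrist')
for o in jars('wrist',p,d): print(*o)
p,d=img('top')
print()
for o in jars('top',p,d): print(*o)
go([.4803,-.1609,.2],Rdown(2.68))
E
```

```text
[0.4836 0.3295] 0.0313 [285. 209.] 6851 0.592 750 0.0992 [240. 243. 249.]

[ 0.7555 -0.1524] 0.085 [328.  88.] 395 2.447 263 0.1002 [220. 216. 188.]
[ 0.7038 -0.3286] 0.0321 [402. 104.] 526 -0.362 61 0.0993 [245. 242. 252.]
[ 0.5933 -0.1804] 0.0314 [342. 150.] 524 1.877 63 0.0996 [234. 239. 242.]
[ 0.5782 -0.2938] 0.0316 [390. 156.] 538 1.251 61 0.0993 [236. 242. 245.]
[0.4822 0.3299] 0.0316 [130. 201.] 513 0.691 59 0.1001 [233. 239. 242.]
[ 0.4511 -0.2673] 0.0311 [381. 209.] 553 0.563 66 0.0996 [234. 239. 243.]
row [-0.4056, -0.2734, 0.0042] [-0.003, -0.001, -0.519] tcp [0.4818 0.3283 0.2034] [-3.138 -0.     2.161] t 7.85 j [ 0.48  0.17  1.75  0.    1.22 -0.11]
```

Emit:
servo_tool(targets=[[-0.04, -0.03, 0, 0, 0, 0], [-0.085, -0.063, 0, 0, 0, 0], [-0.13, -0.097, 0, 0, 0, 0], [-0.175, -0.13, 0, 0, 0, 0.01], [-0.22, -0.164, 0, 0, 0, 0.02], [-0.265, -0.197, 0, 0, 0, 0.03], [-0.31, -0.231, 0, 0, 0, 0.04], [-0.355, -0.264, 0, 0, 0, 0.05], [-0.4, -0.298, 0, 0, 0, 0.05], [-0.44, -0.327, 0, 0, 0, 0.05]])

```text
time_s: 9.1
tool_pos: [0.4548, -0.2201, 0.2037]
eef_rot: [-3.14, -0.003, 2.11]
wrist_force: [1.1, -0.2, -0.1]
opening: 1.003
finger_force: 0.0
```

```bash
python3 - <<'E'
from h import *
go([.452,-.268,.2],Rdown(2.11))
E
```

```text
row [-0.0397, -0.027, 0.0036] [-0.001, -0.003, -0.0] tcp [ 0.4548 -0.2201  0.2037] [-3.14e+00 -3.00e-03  2.11e+00] t 9.1 j [-0.59  0.01  1.93  0.    1.2  -1.13]
```

Emit:
servo_tool(targets=[[-0.038, -0.027, 0.003, 0, 0, 0], [-0.038, -0.027, 0.003, 0, 0, 0], [-0.038, -0.027, 0.003, 0, 0, 0], [-0.038, -0.027, 0.003, 0, 0, 0]])

```text
time_s: 9.6
tool_pos: [0.4523, -0.2637, 0.2017]
eef_rot: [-3.141, -0.002, 2.112]
wrist_force: [-0.6, -0.5, 0.2]
opening: 0.998
finger_force: 0.0
```

```bash
python3 - <<'E'
from det import *
p,d=img('wrist')
for o in jars('wrist',p,d): print(*o)
go([.452,-.268,.083],Rdown(2.11))
E
```

```text
[ 0.5964 -0.1818] 0.0318 [527. 217.] 5630 2.021 727 0.1003 [246. 249. 250.]
[ 0.4542 -0.2686] 0.0314 [280. 218.] 6936 0.557 762 0.1005 [250. 251. 251.]
[ 0.5746 -0.3018] 0.0291 [386. 340.] 1523 None 0 0.1003 0
row [-0.0036, -0.0026, 0.1189] [-0.0, -0.001, 0.002] tcp [ 0.4524 -0.2637  0.2019] [-3.141e+00 -1.000e-03  2.112e+00] t 9.65 j [-0.66  0.05  1.9   0.    1.2  -1.2 ]
```

Emit:
servo_tool(targets=[[-0.004, -0.002, 0.04, 0, 0, 0], [-0.004, -0.002, 0.08, 0, 0, 0], [-0.004, -0.002, 0.105, 0, 0, 0], [-0.004, -0.002, 0.118, 0, 0, 0], [-0.004, -0.002, 0.118, 0, 0, 0], [-0.004, -0.002, 0.118, 0, 0, 0], [-0.004, -0.002, 0.118, 0, 0, 0]])

```text
time_s: 10.52
tool_pos: [0.4538, -0.2703, 0.0859]
eef_rot: [3.141, 0.003, 2.111]
wrist_force: [0.9, -0.2, 0.1]
opening: 0.998
finger_force: 0.0
```

Emit:
servo_tool(targets=[[0, 0, 0, 0, 0, 0], [0, 0, 0, 0, 0, 0], [0, 0, 0, 0, 0, 0], [0, 0, 0, 0, 0, 0], [0, 0, 0, 0, 0, 0], [0, 0, -0.04, 0, 0, 0], [0, 0, -0.09, 0, 0, 0], [0, 0, -0.135, 0, 0, 0], [0, 0, -0.135, 0, 0, 0]], fingers=0.5)

```text
time_s: 11.65
tool_pos: [0.4547, -0.2712, 0.223]
eef_rot: [3.139, 0.008, 2.111]
wrist_force: [0.3, -0.0, -3.1]
opening: 0.714
finger_force: 45.7
```

```bash
python3 - <<'E'
from h import *
go([.534,.2472,.215],Rdown(2.12))
E
```

```text
row [0.404, 0.3345, 0.0058] [0.003, 0.008, -0.009] tcp [ 0.4547 -0.2712  0.223 ] [3.139 0.008 2.111] t 11.65 j [-0.67  0.03  1.87 -0.    1.23 -1.21]
```

Emit:
servo_tool(targets=[[0.035, 0.028, 0, 0, 0, 0], [0.078, 0.065, 0, 0, 0, 0], [0.122, 0.102, 0, 0, 0, 0], [0.167, 0.139, 0, 0, 0, 0], [0.212, 0.176, 0, 0, 0, 0], [0.257, 0.213, 0, 0, 0, 0], [0.302, 0.25, 0.003, 0, 0, -0.004], [0.345, 0.286, 0.005, 0.002, 0.004, -0.009], [0.38, 0.315, 0.005, 0.003, 0.006, -0.009], [0.404, 0.334, 0.005, 0.003, 0.006, -0.009]])

```text
time_s: 12.9
tool_pos: [0.5295, 0.2502, 0.2103]
eef_rot: [-3.133, -0.007, 2.121]
wrist_force: [0.4, -0.4, -2.7]
opening: 0.713
finger_force: 45.5
```

Emit:
servo_tool(targets=[[0, 0, 0, 0, 0, 0], [0, 0, 0, 0, 0, 0], [0, 0, 0, 0, 0, 0]])

```text
time_s: 13.28
tool_pos: [0.5309, 0.2474, 0.2131]
eef_rot: [-3.136, -0.006, 2.119]
wrist_force: [-0.1, 1.1, -3.0]
opening: 0.712
finger_force: 45.6
```

```bash
python3 - <<'E'
from det import *
go([.534,.246,.087],Rdown(2.12))
p,d=img('top')
for o in jars('top',p,d): print(*o)
E
```

```text
row [-0.0036, 0.0026, 0.1261] [-0.005, -0.006, -0.001] tcp [0.5309 0.2474 0.2131] [-3.136 -0.006  2.119] t 13.275 j [ 0.31  0.17  1.74  0.01  1.24 -0.24]
[ 0.7559 -0.1524] 0.0851 [327.  87.] 398 2.175 180 0.1001 [219. 215. 187.]
[ 0.7035 -0.3289] 0.0319 [402. 104.] 522 -0.34 61 0.0994 [244. 241. 251.]
[ 0.5927 -0.1807] 0.0313 [342. 150.] 525 1.843 62 0.0995 [234. 239. 243.]
[ 0.5777 -0.2941] 0.0311 [390. 156.] 537 1.222 62 0.0994 [235. 240. 244.]
[0.483  0.3189] 0.0276 [137. 200.] 161 None 0 0.0999 0
```

Emit:
servo_tool(targets=[[-0.003, 0.002, 0.04, -0.005, -0.006, 0], [-0.003, 0.002, 0.08, -0.005, -0.006, 0], [-0.003, 0.002, 0.115, -0.005, -0.006, 0], [-0.003, 0.002, 0.126, -0.005, -0.006, 0], [-0.003, 0.002, 0.126, -0.005, -0.006, 0], [-0.003, 0.002, 0.126, -0.005, -0.006, 0], [-0.003, 0.002, 0.127, -0.005, -0.006, 0]])

```text
time_s: 14.2
tool_pos: [0.5355, 0.248, 0.0892]
eef_rot: [3.136, 0.001, 2.12]
wrist_force: [0.1, 0.7, -2.9]
opening: 0.712
finger_force: 45.7
```

Emit:
servo_tool(targets=[[0, 0, 0, 0, 0, 0], [0, 0, 0, 0, 0, 0], [0, 0, 0, 0, 0, 0], [0, 0, -0.04, 0, 0, 0], [0, 0, -0.08, 0, 0, 0], [0, 0, -0.12, 0, 0, 0], [0, 0, -0.12, 0, 0, 0], [0, 0, -0.12, 0, 0, 0]], fingers=1)

```text
time_s: 15.2
tool_pos: [0.5335, 0.2474, 0.2069]
eef_rot: [3.14, -0.0, 2.12]
wrist_force: [-1.0, 0.5, -0.7]
opening: 1.0
finger_force: 0.0
```

```bash
python3 - <<'E'
from det import *
p,d=img('wrist')
for o in jars('wrist',p,d): print(*o)
p,d=img('top')
print()
for o in jars('top',p,d): print(*o)
go([.594,-.181,.2],Rdown(2.14+1.93-.569))
go([.578,-.294,.2],Rdown(2.14+1.24-.569))
E
```

```text
[0.484  0.3294] 0.0315 [283.  51.] 9503 0.631 1070 0.0993 [238. 241. 245.]
[0.535 0.249] 0.0314 [286. 207.] 6753 0.564 736 0.0992 [240. 244. 248.]

[ 0.7522 -0.1512] 0.0847 [328.  88.] 399 1.939 179 0.0999 [219. 215. 187.]
[ 0.7047 -0.328 ] 0.0325 [402. 104.] 528 -0.419 61 0.0993 [244. 241. 251.]
[ 0.593  -0.1807] 0.0315 [342. 150.] 529 1.857 62 0.0995 [233. 239. 242.]
[ 0.5782 -0.2939] 0.0315 [390. 156.] 538 1.251 61 0.0994 [235. 241. 244.]
[0.533  0.2492] 0.0311 [165. 178.] 418 0.641 53 0.0999 [237. 242. 245.]
row [-0.3972, -0.171, 0.0053] [-0.001, -0.002, -1.381] tcp [0.5326 0.2471 0.2053] [-3.14e+00 -1.00e-03  2.12e+00] t 15.3 j [ 0.31  0.18  1.74  0.    1.22 -0.23]
row [-0.4852, -0.2437, 0.0053] [-0.001, -0.001, -0.691] tcp [0.5326 0.2471 0.2053] [-3.14e+00 -1.00e-03  2.12e+00] t 15.3 j [ 0.31  0.18  1.74  0.    1.22 -0.23]
```

Emit:
servo_tool(targets=[[-0.04, -0.02, 0, 0, 0, -0.05], [-0.09, -0.045, 0, 0, 0, -0.12], [-0.14, -0.07, 0, 0, 0, -0.2], [-0.19, -0.095, 0, 0, 0, -0.28], [-0.24, -0.12, 0, 0, 0, -0.36], [-0.29, -0.145, 0.005, 0, 0, -0.44], [-0.34, -0.17, 0.005, 0, 0, -0.52], [-0.39, -0.195, 0.005, 0, 0, -0.6], [-0.44, -0.22, 0.005, 0, 0, -0.66], [-0.48, -0.24, 0.005, 0, 0, -0.69]])

```text
time_s: 16.55
tool_pos: [0.5786, -0.289, 0.1996]
eef_rot: [3.139, -0.002, 2.81]
wrist_force: [0.2, 0.7, 0.0]
opening: 1.0
finger_force: 0.0
```

Emit:
servo_tool(targets=[[0, 0, 0, 0, 0, 0], [0, 0, 0, 0, 0, 0], [0, 0, 0, 0, 0, 0]])

```text
time_s: 16.92
tool_pos: [0.5793, -0.2855, 0.201]
eef_rot: [3.139, -0.001, 2.811]
wrist_force: [-0.4, 0.9, 0.5]
opening: 1.003
finger_force: 0.0
```

```bash
python3 - <<'E'
from det import *
p,d=img('wrist')
for o in jars('wrist',p,d): print(*o)
go([.579,-.294,.084],Rdown(2.81))
E
```

```text
[ 0.5959 -0.1816] 0.0316 [448. 183.] 7809 1.96 886 0.1004 [249. 250. 251.]
[ 0.5809 -0.295 ] 0.0314 [269. 217.] 7002 1.293 781 0.1005 [250. 250. 251.]
[ 0.7063 -0.3286] 0.031 [283. 375.] 4094 -0.502 274 0.1004 [248. 248. 252.]
[ 0.7409 -0.1629] 0.0126 [510. 356.] 214 -0.424 204 0.0944 [221. 215. 198.]
row [-0.0022, -0.0084, 0.1173] [0.002, 0.0, 0.001] tcp [ 0.5795 -0.2856  0.2013] [3.14  0.    2.811] t 16.975 j [-0.57  0.3   1.6   0.    1.24 -1.81]
```

Emit:
servo_tool(targets=[[-0.003, -0.0085, 0.04, 0, 0, 0], [-0.003, -0.0085, 0.08, 0, 0, 0], [-0.003, -0.0085, 0.105, 0, 0, 0], [-0.003, -0.0085, 0.117, 0, 0, 0], [-0.003, -0.0085, 0.117, 0, 0, 0], [-0.003, -0.0085, 0.117, 0, 0, 0], [-0.003, -0.0085, 0.117, 0, 0, 0]])

```text
time_s: 17.85
tool_pos: [0.581, -0.2967, 0.0867]
eef_rot: [3.141, 0.004, 2.81]
wrist_force: [0.1, 0.7, -1.2]
opening: 1.001
finger_force: 0.0
```

Emit:
servo_tool(targets=[[0, 0, 0, 0, 0, 0], [0, 0, 0, 0, 0, 0], [0, 0, 0, 0, 0, 0], [0, 0, 0, 0, 0, 0], [0, 0, 0, 0, 0, 0], [0, 0, -0.04, 0, 0, 0], [0, 0, -0.09, 0, 0, 0], [0, 0, -0.135, 0, 0, 0], [0, 0, -0.135, 0, 0, 0]], fingers=0.5)

```text
time_s: 18.98
tool_pos: [0.582, -0.298, 0.2243]
eef_rot: [-3.141, 0.01, 2.81]
wrist_force: [0.1, -0.5, -3.3]
opening: 0.715
finger_force: 45.3
```

```bash
python3 - <<'E'
from h import *
go([.5855,.1671,.215],Rdown(2.11))
E
```

```text
row [0.1483, 0.4408, 0.0074] [0.003, 0.01, 0.7] tcp [ 0.582  -0.298   0.2243] [-3.141  0.01   2.81 ] t 18.975 j [-0.58  0.29  1.57  0.    1.27 -1.82]
```

Emit:
servo_tool(targets=[[0.012, 0.035, 0, 0, 0, 0.05], [0.03, 0.085, 0, 0, 0, 0.13], [0.047, 0.135, 0, 0, 0, 0.21], [0.063, 0.185, 0, 0, 0, 0.29], [0.08, 0.235, 0, 0, 0.002, 0.37], [0.096, 0.285, 0, 0, 0.004, 0.45], [0.113, 0.335, 0.003, 0.002, 0.008, 0.53], [0.13, 0.385, 0.006, 0.003, 0.008, 0.61], [0.142, 0.42, 0.007, 0.003, 0.008, 0.67], [0.148, 0.44, 0.007, 0.003, 0.008, 0.7]])

```text
time_s: 20.23
tool_pos: [0.5805, 0.1697, 0.2091]
eef_rot: [-3.132, -0.009, 2.111]
wrist_force: [0.4, -0.6, -2.5]
opening: 0.709
finger_force: 45.3
```

Emit:
servo_tool(targets=[[0, 0, 0, 0, 0, 0], [0, 0, 0, 0, 0, 0], [0, 0, 0, 0, 0, 0]])

```text
time_s: 20.6
tool_pos: [0.5828, 0.1667, 0.2125]
eef_rot: [-3.137, -0.007, 2.109]
wrist_force: [0.2, 0.6, -2.6]
opening: 0.72
finger_force: 45.3
```

```bash
python3 - <<'E'
from det import *
go([.5855,.166,.0885],Rdown(2.11))
E
```

```text
row [-0.0028, 0.0026, 0.1239] [-0.005, -0.007, -0.001] tcp [0.5828 0.1667 0.2125] [-3.137 -0.007  2.109] t 20.6 j [ 0.16  0.22  1.69  0.    1.24 -0.38]
```

Emit:
servo_tool(targets=[[-0.003, 0.002, 0.04, -0.003, -0.006, 0], [-0.003, 0.002, 0.08, -0.003, -0.006, 0], [-0.003, 0.002, 0.11, -0.003, -0.006, 0], [-0.003, 0.002, 0.124, -0.003, -0.006, 0], [-0.003, 0.002, 0.124, -0.003, -0.006, 0], [-0.003, 0.002, 0.124, -0.003, -0.006, 0], [-0.003, 0.002, 0.126, -0.003, -0.006, 0]])

```text
time_s: 21.48
tool_pos: [0.5872, 0.1671, 0.0894]
eef_rot: [3.139, 0.001, 2.11]
wrist_force: [0.0, 0.2, -2.1]
opening: 0.714
finger_force: 45.4
```

Emit:
servo_tool(targets=[[0, 0, 0, 0, 0, 0], [0, 0, 0, 0, 0, 0], [0, 0, 0, 0, 0, 0], [0, 0, -0.04, 0, 0, 0], [0, 0, -0.08, 0, 0, 0], [0, 0, -0.12, 0, 0, 0], [0, 0, -0.12, 0, 0, 0], [0, 0, -0.12, 0, 0, 0]], fingers=1)

```text
time_s: 22.48
tool_pos: [0.5852, 0.1668, 0.2068]
eef_rot: [-3.14, -0.001, 2.11]
wrist_force: [0.3, -0.4, -0.5]
opening: 0.997
finger_force: 0.0
```

```bash
python3 - <<'E'
from det import *
p,d=img('wrist')
for o in jars('wrist',p,d): print(*o)
p,d=img('top')
print()
for o in jars('top',p,d): print(*o)
go([.594,-.181,.2],Rdown(2.14+1.93-.569))
E
```

```text
[0.5348 0.2492] 0.0313 [281.  51.] 9490 0.555 1083 0.0993 [242. 244. 244.]
[0.5872 0.1677] 0.0315 [286. 208.] 6762 0.602 746 0.0992 [246. 249. 249.]

[ 0.752 -0.151] 0.0848 [328.  88.] 391 2.263 65 0.1002 [219. 214. 186.]
[ 0.7045 -0.3275] 0.0318 [402. 104.] 522 -0.443 60 0.0995 [243. 240. 251.]
[0.6145 0.5816] 0.0782 [ 35. 152.] 266 None 0 0.1001 0
[ 0.5934 -0.1806] 0.0313 [342. 150.] 523 1.893 61 0.0995 [233. 239. 242.]
[0.586  0.1645] 0.0298 [202. 155.] 246 0.8 8 0.1002 [216. 224. 230.]
[0.3541 0.5517] 0.0534 [ 36. 256.] 193 None 1 0.0994 [205. 203. 197.]
row [-0.3033, -0.1701, 0.0053] [-0.002, -0.004, -1.391] tcp [0.5843 0.1666 0.2052] [-3.138e+00 -2.000e-03  2.110e+00] t 22.575 j [ 0.16  0.22  1.69  0.    1.23 -0.38]
```

Emit:
servo_tool(targets=[[-0.02, -0.012, 0, 0, 0, -0.1], [-0.055, -0.03, 0, 0, 0, -0.25], [-0.09, -0.05, 0, 0, 0, -0.41], [-0.125, -0.07, 0, 0, 0, -0.57], [-0.16, -0.09, 0, 0, 0, -0.73], [-0.195, -0.11, 0.005, 0, 0, -0.89], [-0.23, -0.13, 0.005, 0, 0, -1.05], [-0.26, -0.145, 0.005, 0, 0, -1.2], [-0.285, -0.16, 0.005, 0, 0, -1.32], [-0.302, -0.168, 0.005, 0, 0, -1.39]])

```text
time_s: 23.82
tool_pos: [0.5952, -0.1797, 0.1999]
eef_rot: [3.139, -0.003, -2.782]
wrist_force: [0.6, 1.4, 0.4]
opening: 1.001
finger_force: 0.0
```

Emit:
servo_tool(targets=[[0, 0, 0, 0, 0, 0], [0, 0, 0, 0, 0, 0], [0, 0, 0, 0, 0, 0]])

```text
time_s: 24.2
tool_pos: [0.5962, -0.1774, 0.2018]
eef_rot: [3.14, -0.001, -2.783]
wrist_force: [1.3, 0.1, -0.6]
opening: 0.999
finger_force: 0.0
```

```bash
python3 - <<'E'
from det import *
p,d=img('wrist')
for o in jars('wrist',p,d): print(*o)
go([.595,-.181,.084],Rdown(3.5))
E
```

```text
[ 0.5959 -0.1817] 0.0314 [277. 208.] 7085 1.962 728 0.1004 [223. 220. 207.]
[ 0.7061 -0.3275] 0.0314 [ 30. 281.] 4805 -0.524 342 0.1003 [242. 245. 251.]
[ 0.7335 -0.1808] 0.0437 [203. 371.] 2149 -1.043 1672 0.0994 [218. 212. 196.]
row [0.0024, -0.0029, 0.118] [0.001, -0.001, 0.001] tcp [ 0.5963 -0.1775  0.202 ] [ 3.141e+00 -1.000e-03 -2.783e+00] t 24.25 j [-0.4   0.26  1.66  0.    1.23 -2.33]
```

Emit:
servo_tool(targets=[[0.002, -0.003, 0.04, 0, 0, 0], [0.002, -0.003, 0.08, 0, 0, 0], [0.002, -0.003, 0.105, 0, 0, 0], [0.002, -0.003, 0.118, 0, 0, 0], [0.002, -0.003, 0.118, 0, 0, 0], [0.002, -0.003, 0.118, 0, 0, 0], [0.002, -0.003, 0.118, 0, 0, 0]])

```text
time_s: 25.12
tool_pos: [0.5968, -0.1825, 0.086]
eef_rot: [-3.14, 0.002, -2.783]
wrist_force: [0.2, 0.6, 0.1]
opening: 0.997
finger_force: 0.0
```

Emit:
servo_tool(targets=[[0, 0, 0, 0, 0, 0], [0, 0, 0, 0, 0, 0], [0, 0, 0, 0, 0, 0], [0, 0, 0, 0, 0, 0], [0, 0, 0, 0, 0, 0], [0, 0, -0.04, 0, 0, 0], [0, 0, -0.09, 0, 0, 0], [0, 0, -0.135, 0, 0, 0], [0, 0, -0.135, 0, 0, 0]], fingers=0.5)

```text
time_s: 26.25
tool_pos: [0.5983, -0.1833, 0.2236]
eef_rot: [-3.135, 0.006, -2.783]
wrist_force: [0.2, -0.1, -2.7]
opening: 0.715
finger_force: 45.7
```

```bash
python3 - <<'E'
from h import *
go([.6366,.0868,.215],Rdown(2.12))
E
```

```text
row [-0.1305, 0.2396, 0.0079] [-0.001, 0.009, 1.38] tcp [ 0.5983 -0.1833  0.2236] [-3.135  0.006 -2.783] t 26.25 j [-0.41  0.24  1.64 -0.    1.25 -2.34]
```

Emit:
servo_tool(targets=[[-0.01, 0.018, 0, 0, 0, 0.1], [-0.023, 0.042, 0, 0, 0, 0.25], [-0.038, 0.07, 0, 0, 0, 0.41], [-0.053, 0.098, 0, 0, 0, 0.57], [-0.069, 0.126, 0, 0, 0.004, 0.73], [-0.084, 0.154, 0, 0, 0.006, 0.89], [-0.1, 0.183, 0.003, 0, 0.008, 1.05], [-0.113, 0.208, 0.006, 0, 0.008, 1.2], [-0.124, 0.228, 0.007, 0, 0.008, 1.32], [-0.13, 0.239, 0.007, 0, 0.008, 1.38]])

```text
time_s: 27.5
tool_pos: [0.6313, 0.0886, 0.2076]
eef_rot: [-3.131, -0.01, 2.119]
wrist_force: [-0.2, -0.8, -3.6]
opening: 0.715
finger_force: 45.4
```

Emit:
servo_tool(targets=[[0, 0, 0, 0, 0, 0], [0, 0, 0, 0, 0, 0], [0, 0, 0, 0, 0, 0]])

```text
time_s: 27.88
tool_pos: [0.6332, 0.0865, 0.2115]
eef_rot: [-3.135, -0.006, 2.119]
wrist_force: [-0.1, -1.0, -2.5]
opening: 0.715
finger_force: 45.4
```

```bash
python3 - <<'E'
from det import *
go([.6355,.0865,.0885],Rdown(2.12))
p,d=img('top')
for o in jars('top',p,d): print(*o)
E
```

```text
row [-0.002, 0.0027, 0.1229] [-0.006, -0.006, -0.001] tcp [0.6332 0.0865 0.2115] [-3.135 -0.006  2.119] t 27.875 j [ 0.02  0.28  1.61  0.    1.26 -0.52]
[ 0.7521 -0.1511] 0.0847 [327.  87.] 399 1.975 251 0.1001 [220. 216. 187.]
[ 0.7039 -0.3282] 0.0316 [402. 104.] 522 -0.393 60 0.0992 [244. 241. 251.]
[0.6152 0.5833] 0.0785 [ 35. 152.] 286 None 0 0.0999 0
[0.354  0.5516] 0.0534 [ 36. 256.] 201 None 2 0.1 [222. 220. 216.]
```

Emit:
servo_tool(targets=[[-0.002, 0.002, 0.04, -0.003, -0.006, 0], [-0.002, 0.002, 0.08, -0.003, -0.006, 0], [-0.002, 0.002, 0.11, -0.003, -0.006, 0], [-0.002, 0.002, 0.123, -0.003, -0.006, 0], [-0.002, 0.002, 0.123, -0.003, -0.006, 0], [-0.002, 0.002, 0.123, -0.003, -0.006, 0], [-0.002, 0.002, 0.125, -0.003, -0.006, 0]])

```text
time_s: 28.8
tool_pos: [0.6372, 0.087, 0.0896]
eef_rot: [3.14, 0.002, 2.12]
wrist_force: [0.7, -0.1, -3.0]
opening: 0.714
finger_force: 45.3
```

Emit:
servo_tool(targets=[[0, 0, 0, 0, 0, 0], [0, 0, 0, 0, 0, 0], [0, 0, 0, 0, 0, 0], [0, 0, -0.04, 0, 0, 0], [0, 0, -0.08, 0, 0, 0], [0, 0, -0.12, 0, 0, 0], [0, 0, -0.12, 0, 0, 0], [0, 0, -0.12, 0, 0, 0]], fingers=1)

```text
time_s: 29.8
tool_pos: [0.6352, 0.0871, 0.2067]
eef_rot: [-3.139, -0.0, 2.12]
wrist_force: [0.2, 0.9, -0.4]
opening: 1.002
finger_force: 0.0
```

```bash
python3 - <<'E'
from det import *
p,d=img('wrist')
for o in jars('wrist',p,d): print(*o)
p,d=img('top')
print()
for o in jars('top',p,d): print(*o)
go([.4546,.0451,.2],Rdown(1.335))
E
```

```text
[0.5869 0.1683] 0.0315 [285.  54.] 9621 0.57 1060 0.0992 [239. 241. 243.]
[0.5979 0.0828] 0.0315 [230. 185.] 7148 0.609 720 0.0992 [231. 225. 209.]

[ 0.7524 -0.1513] 0.0847 [327.  87.] 389 1.925 210 0.0998 [219. 215. 187.]
[ 0.7045 -0.3272] 0.0315 [402. 104.] 529 -0.461 61 0.0992 [244. 241. 251.]
[0.6157 0.5836] 0.0784 [ 35. 151.] 280 None 0 0.0998 0
[0.5914 0.0781] 0.0289 [235. 155.] 289 0.753 15 0.1 [233. 230. 206.]
[0.354  0.5519] 0.0534 [ 36. 256.] 204 -3.123 3 0.0996 [218. 215. 211.]
row [0.0579, -0.1752, 0.0061] [-0.006, 0.0, 0.785] tcp [0.6343 0.0871 0.205 ] [-3.136e+00 -2.000e-03  2.120e+00] t 29.9 j [ 0.03  0.29  1.61 -0.    1.25 -0.52]
```

The last jar was knocked about 4 cm off its ring after I released it. I'll pick it up again.

```bash
python3 - <<'E'
from det import *
p,d=img('wrist','w2.png')
for o in jars('wrist',p,d): print(*o)
go([.5979,.0828,.084],Rdown(2.16))
E
```

```text
[0.5881 0.1679] 0.0314 [287.  55.] 9777 0.607 1071 0.1001 [239. 242. 244.]
[0.5987 0.083 ] 0.0314 [231. 186.] 7237 0.594 728 0.1002 [231. 225. 209.]
row [0.0151, -0.0326, 0.1211] [-0.006, -0.002, -0.04] tcp [0.6343 0.0871 0.2049] [-3.136e+00 -2.000e-03  2.120e+00] t 29.95 j [ 0.03  0.29  1.61 -0.    1.25 -0.52]
```

View pics/w2.png

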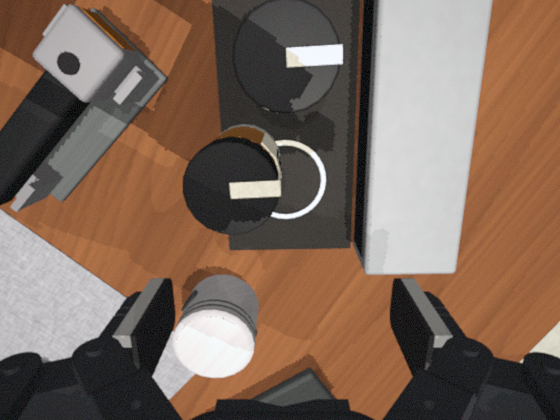

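Jar stands upright at (231,186), left of its ring at (285,180), stripe still about right. Pick again.

Emit:
servo_tool(targets=[[0.015, -0.0325, 0, 0, 0, -0.03], [0.015, -0.0325, 0, 0, 0, -0.03], [0.015, -0.0325, 0.04, -0.003, 0, -0.03], [0.015, -0.0325, 0.08, -0.003, 0, -0.03], [0.015, -0.0325, 0.105, -0.003, 0, -0.03], [0.015, -0.0325, 0.121, -0.003, 0, -0.03], [0.015, -0.0325, 0.121, -0.003, 0, -0.03], [0.015, -0.0325, 0.121, -0.003, 0, -0.03]])

```text
time_s: 30.95
tool_pos: [0.6011, 0.0829, 0.0875]
eef_rot: [3.139, 0.001, 2.15]
wrist_force: [0.3, 0.4, 1.4]
opening: 1.004
finger_force: 0.0
```

Emit:
servo_tool(targets=[[0, 0, 0, 0, 0, 0], [0, 0, 0, 0, 0, 0], [0, 0, 0, 0, 0, 0], [0, 0, 0, 0, 0, 0], [0, 0, 0, 0, 0, 0], [0, 0, -0.02, 0, 0, 0], [0, 0, -0.03, 0, 0, 0], [0, 0, -0.03, 0, 0, 0]], fingers=0.5)

```text
time_s: 31.95
tool_pos: [0.601, 0.083, 0.118]
eef_rot: [3.138, 0.002, 2.15]
wrist_force: [1.5, 0.7, -2.8]
opening: 0.707
finger_force: 44.9
```

```bash
python3 - <<'E'
from h import *
go([.636,.0868,.115],Rdown(2.12))
E
```

```text
row [-0.0159, 0.0314, 0.0031] [0.004, 0.002, 0.03] tcp [0.601 0.083 0.118] [3.138e+00 2.000e-03 2.150e+00] t 31.95 j [ 0.02  0.32  1.75  0.    1.06 -0.56]
```

Grip height was about 0.0875, so I set it down at about 0.0885.

Emit:
servo_tool(targets=[[-0.008, 0.016, 0, 0, 0, 0.015], [-0.016, 0.031, 0, 0, 0, 0.03], [-0.016, 0.031, 0, 0.003, 0.002, 0.03], [-0.016, 0.031, 0.015, 0.003, 0.002, 0.03], [-0.016, 0.031, 0.025, 0.003, 0.002, 0.03], [-0.016, 0.031, 0.029, 0.003, 0.002, 0.03], [-0.016, 0.031, 0.029, 0.003, 0.002, 0.03], [-0.016, 0.031, 0.029, 0.003, 0.002, 0.03]])

```text
time_s: 32.95
tool_pos: [0.6329, 0.0859, 0.088]
eef_rot: [-3.135, -0.003, 2.12]
wrist_force: [-5.3, -1.2, 5.7]
opening: 0.715
finger_force: 45.1
```

Emit:
servo_tool(targets=[[0, 0, 0, 0, 0, 0], [0, 0, 0, 0, 0, 0], [0, 0, 0, 0, 0, 0], [0, 0, -0.04, 0, 0, 0], [0, 0, -0.08, 0, 0, 0], [0, 0, -0.12, 0, 0, 0], [0, 0, -0.12, 0, 0, 0], [0, 0, -0.12, 0, 0, 0]], fingers=1)

```text
time_s: 33.95
tool_pos: [0.6345, 0.0864, 0.2066]
eef_rot: [-3.139, -0.003, 2.12]
wrist_force: [-1.0, -0.2, -0.6]
opening: 0.997
finger_force: 0.0
```

```bash
python3 - <<'E'
from det import *
p,d=img('wrist')
for o in jars('wrist',p,d): print(*o)
go([.4546,.0451,.2],Rdown(1.335))
E
```

```text
[0.5869 0.1682] 0.0314 [287.  54.] 9623 0.576 1058 0.0993 [240. 243. 246.]
[0.6304 0.0873] 0.0315 [278. 205.] 6811 0.535 725 0.0992 [242. 244. 245.]
row [0.0583, -0.1744, 0.0066] [-0.006, -0.002, 0.785] tcp [0.6338 0.0863 0.2055] [-3.137 -0.004  2.12 ] t 34.0 j [ 0.03  0.29  1.61  0.    1.25 -0.52]
```

Emit:
servo_tool(targets=[[0.005, -0.015, 0, 0, 0, 0.1], [0.015, -0.045, 0, 0, 0, 0.25], [0.025, -0.075, 0, 0, 0, 0.4], [0.036, -0.107, 0, 0, 0, 0.55], [0.046, -0.138, 0, -0.003, 0, 0.68], [0.055, -0.164, 0.004, -0.006, 0, 0.76], [0.058, -0.174, 0.006, -0.006, 0, 0.785], [0.058, -0.174, 0.006, -0.006, 0, 0.785], [0.058, -0.174, 0.006, -0.006, 0, 0.785], [0.058, -0.174, 0.006, -0.006, 0, 0.785]])

```text
time_s: 35.25
tool_pos: [0.4572, 0.0451, 0.2021]
eef_rot: [3.139, -0.002, 1.335]
wrist_force: [-0.4, 0.9, -0.3]
opening: 0.998
finger_force: 0.0
```

```bash
python3 - <<'E'
from det import *
p,d=img('wrist','w3.png'); X=pts('wrist',d).reshape(-1,3)
def box(z0,z1):
    S=X[(X[:,2]>z0)&(X[:,2]<z1)&(abs(X[:,0]-.4546)<.09)&(abs(X[:,1]-.045)<.1)]
    r=cv2.minAreaRect(S[:,:2].astype(np.float32)); return len(S),np.round(r[0],4),np.round(r[1],4),round(r[2],1),cv2.boxPoints(r).round(3).tolist(),np.median(S[:,2])
print(box(.057,.066)); print(box(.0665,.08))
p,d=img('top','top1.png')
for o in jars('top',p,d): print(*o)
go([.4546,.0451,.06],Rdown(1.335))
E
```

```text
(5413, array([0.4555, 0.043 ]), array([0.1657, 0.0438]), 74.9, [[0.4129999876022339, -0.03099999949336052], [0.45500001311302185, -0.0430000014603138], [0.49799999594688416, 0.11699999868869781], [0.4560000002384186, 0.1289999932050705]], np.float64(0.06212179051013763))
(4341, array([0.4709, 0.1001]), array([0.0441, 0.0439]), 76.4, [[0.4440000057220459, 0.08399999886751175], [0.4869999885559082, 0.07400000095367432], [0.4970000088214874, 0.11599999666213989], [0.45500001311302185, 0.12700000405311584]], np.float64(0.07007836268740823))
[ 0.7555 -0.1523] 0.085 [327.  87.] 391 2.257 55 0.1003 [219. 215. 186.]
[ 0.7042 -0.3276] 0.0315 [402. 104.] 527 -0.431 61 0.0993 [243. 240. 251.]
[0.615 0.582] 0.078 [ 35. 151.] 272 None 0 0.1003 0
[0.629 0.087] 0.0319 [230. 139.] 513 0.61 57 0.0998 [232. 238. 242.]
[0.5907 0.1667] 0.0297 [198. 151.] 212 0.921 49 0.1002 [234. 239. 243.]
[0.5328 0.2503] 0.0308 [160. 179.] 376 0.561 52 0.1002 [235. 240. 244.]
[0.4821 0.3297] 0.032 [130. 201.] 545 0.678 56 0.1002 [234. 240. 244.]
[0.3541 0.5506] 0.0533 [ 36. 257.] 195 -3.132 3 0.0999 [216. 214. 209.]
row [-0.0009, -0.0026, 0.142] [0.003, -0.002, 0.0] tcp [0.4569 0.0451 0.202 ] [ 3.139e+00 -2.000e-03  1.335e+00] t 35.35 j [-0.06 -0.1   2.04  0.    1.2   0.18]
```

View pics/w3.png

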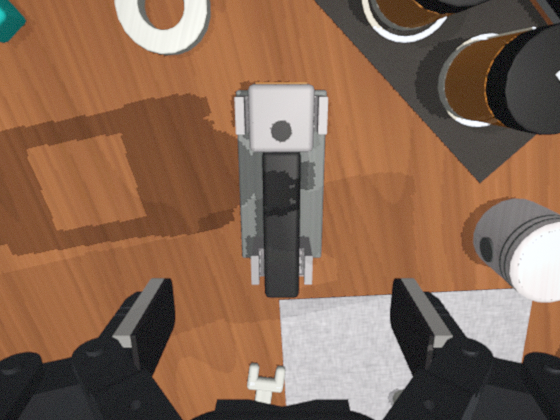

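View pics/top1.png

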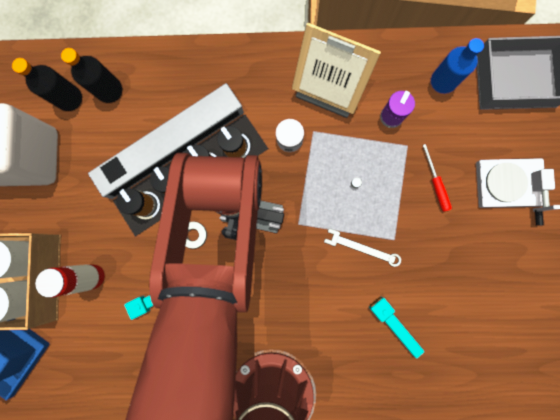

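All four jars stand in rings facing the block, and the bystanders are unmoved. The scanner axis is centred between the fingers (col 281), so I descend and grip it.

Emit:
servo_tool(targets=[[-0.001, -0.001, 0.04, 0.003, -0.002, 0], [-0.001, -0.001, 0.085, 0.003, -0.002, 0], [-0.001, -0.001, 0.12, 0.003, -0.002, 0], [-0.001, -0.001, 0.145, 0.003, -0.002, 0], [-0.001, -0.001, 0.15, 0.003, -0.002, 0], [-0.001, -0.001, 0.15, 0.003, -0.002, 0], [-0.001, -0.001, 0.15, 0.003, -0.002, 0]])

```text
time_s: 36.22
tool_pos: [0.4569, 0.0445, 0.0533]
eef_rot: [3.139, -0.001, 1.335]
wrist_force: [-0.2, 0.8, 0.5]
opening: 1.006
finger_force: 0.0
```

```bash
python3 - <<'E'
from h import *
go([.4564,.0448,.05],Rdown(1.335))
E
```

```text
row [0.0002, -0.0006, 0.0033] [0.002, -0.001, -0.0] tcp [0.4569 0.0445 0.0533] [ 3.139e+00 -1.000e-03  1.335e+00] t 36.225 j [-0.06  0.14  2.12  0.    0.87  0.18]
```

Emit:
servo_tool(targets=[[0, -0.0005, 0.002, 0.002, 0, 0], [0, -0.0005, 0.002, 0.002, 0, 0], [0, -0.0005, 0.002, 0.002, 0, 0], [0, -0.0005, 0.002, 0.002, 0, 0], [0, -0.0005, 0.002, 0.002, 0, 0], [0, -0.0005, 0.002, 0.002, 0, 0], [0, -0.0005, 0.002, 0.002, 0, 0], [0, -0.0005, 0.002, 0.002, 0, 0], [0, -0.0005, 0.002, 0.002, 0, 0]], fingers=0.1)

```text
time_s: 37.35
tool_pos: [0.4555, 0.0446, 0.0503]
eef_rot: [-3.14, -0.0, 1.335]
wrist_force: [-0.1, 0.3, 5.0]
opening: 0.321
finger_force: 40.8
```

Emit:
servo_tool(targets=[[0, 0, -0.015, 0, 0, 0], [0, 0, -0.04, 0, 0, 0], [0, 0, -0.08, 0, 0, 0], [0, 0, -0.12, 0, 0, 0], [0, 0, -0.16, 0, 0, 0], [0, 0, -0.16, 0, 0, 0], [0, 0, -0.16, 0, 0, 0], [0, 0, -0.16, 0, 0, 0]])

```text
time_s: 38.35
tool_pos: [0.4534, 0.0446, 0.2074]
eef_rot: [-3.134, 0.001, 1.335]
wrist_force: [0.1, -0.8, -1.3]
opening: 0.326
finger_force: 40.0
```

```bash
python3 - <<'E'
from h import *
np.set_printoptions(suppress=True)
# card: barcode centre from dark pixels in the top view (unobstructed start picture and now)
z=np.load('s0.npz'); p,d=z['p'],z['d']; X=pts('top',d)
from scipy import ndimage
sub=p[55:95,305:360].astype(np.uint8).max(-1); m=sub<140
k,l,st,ce=cv2.connectedComponentsWithStats(m.astype(np.uint8)); print([(st[i].tolist()) for i in range(1,k)])
mm=cv2.morphologyEx(m.astype(np.uint8),cv2.MORPH_CLOSE,np.ones((3,7)))
k,l,st,ce=cv2.connectedComponentsWithStats(mm); i=1+np.argmax(st[1:,4]); ys,xs=np.where(l==i)
r=cv2.minAreaRect(np.stack([xs+305,ys+55],1).astype(np.float32)); print(r)
n=np.array([.8245,-.3743,-.4244]); c1=np.array([.7632,-.1660,.1441])
c,R,t=cam('top'); o=-R.T@t; dv=R.T@np.array([(r[0][0]-c['cx'])/c['fx'],(r[0][1]-c['cy'])/c['fy'],1.]); print('barcode',o+dv*((c1-o)@n)/(dv@n))
s=arm.sense(); print(s['opening'],s['finger_force'],s['wrist_force'],s['tool_pos'],s['eef_rot'])
E
```

```text
[[7, 5, 6, 15, 27], [11, 6, 5, 15, 15], [14, 8, 6, 14, 25], [22, 10, 1, 2, 2], [22, 11, 7, 15, 43], [20, 13, 2, 5, 5], [31, 13, 1, 2, 2], [31, 14, 6, 15, 27], [30, 16, 1, 2, 2], [37, 16, 3, 8, 8], [19, 19, 1, 3, 3], [29, 19, 1, 2, 2], [39, 18, 7, 15, 33], [28, 22, 1, 2, 2], [27, 25, 1, 2, 2], [35, 25, 2, 5, 5], [0, 39, 1, 1, 1]]
((330.5798645019531, 73.0916976928711), (37.25908660888672, 15.501956939697266), 22.380136489868164)
barcode [ 0.76618956 -0.15482171  0.14004925]
0.326183285859096 40.02097427845001 [ 0.08903579 -0.83728731 -1.33146494] [0.45342509 0.04460339 0.20740401] [-3.13399322  0.0006906   1.33469508]
```

```bash
cat >> h.py <<'E'
O=np.array([.766,-.155,.14]); Rs=Ro.from_euler('xyz',[0,np.radians(25),-.426]); Rt=Rs*Ro.from_euler('x',np.pi)
Pc=O+Rs.apply([-.18,0,-.002])
E
python3 - <<'E'
from h import *
print(Pc); go([.5,0,.22],Rdown(-.426)); go(Pc,Rt)
E
```

```text
[ 0.61667497 -0.08723802  0.21425867]
row [-0.0325, 0.0556, -0.013] [-0.005, 0.007, 1.761] tcp [0.4534 0.0446 0.2074] [-3.134e+00  1.000e-03  1.335e+00] t 38.35 j [-0.06 -0.11  2.04  0.    1.22  0.18]
row [-0.09, 0.1895, -0.0082] [0.378, -0.31, 1.73] tcp [0.4534 0.0446 0.2074] [-3.134e+00  1.000e-03  1.335e+00] t 38.35 j [-0.06 -0.11  2.04  0.    1.22  0.18]
```

Emit:
servo_tool(targets=[[-0.002, 0.004, 0, 0, 0, 0.1], [-0.005, 0.01, -0.003, 0, 0, 0.25], [-0.01, 0.016, -0.006, 0, 0, 0.41], [-0.014, 0.022, -0.01, 0, 0, 0.58], [-0.018, 0.03, -0.013, -0.003, 0.003, 0.75], [-0.022, 0.038, -0.013, -0.003, 0.005, 0.92], [-0.026, 0.046, -0.013, -0.004, 0.006, 1.09], [-0.03, 0.052, -0.013, -0.005, 0.007, 1.26], [-0.032, 0.055, -0.013, -0.005, 0.007, 1.43], [-0.032, 0.055, -0.013, -0.005, 0.007, 1.58]])

```text
time_s: 39.6
tool_pos: [0.5003, 0.0004, 0.2205]
eef_rot: [-3.141, -0.001, -0.251]
wrist_force: [-0.3, -0.8, -2.3]
opening: 0.322
finger_force: 39.9
```

```bash
python3 - <<'E'
from h import *
go(Pc,Rt)
E
```

```text
row [0.1345, 0.0561, 0.0063] [0.037, -0.436, 0.173] tcp [5.003e-01 4.000e-04 2.205e-01] [-3.141e+00 -1.000e-03 -2.510e-01] t 39.6 j [-0.14 -0.02  1.93  0.    1.23  1.68]
```

Emit:
servo_tool(targets=[[0.015, 0.006, 0, 0.004, -0.04, 0.03], [0.035, 0.015, 0, 0.01, -0.11, 0.06], [0.055, 0.023, 0, 0.016, -0.18, 0.09], [0.075, 0.031, 0.002, 0.022, -0.25, 0.12], [0.095, 0.04, 0.004, 0.028, -0.32, 0.15], [0.112, 0.047, 0.006, 0.033, -0.38, 0.165], [0.126, 0.053, 0.006, 0.037, -0.42, 0.173], [0.1345, 0.056, 0.006, 0.037, -0.436, 0.173], [0.1345, 0.056, 0.006, 0.037, -0.436, 0.173], [0.1345, 0.056, 0.006, 0.037, -0.436, 0.173]])

```text
time_s: 40.85
tool_pos: [0.6177, -0.0859, 0.2171]
eef_rot: [-3.141, 0.433, -0.42]
wrist_force: [-0.2, 0.8, -2.5]
opening: 0.324
finger_force: 40.0
```

Emit:
servo_tool(targets=[[0, 0, 0, 0, 0, 0], [0, 0, 0, 0, 0, 0], [0, 0, 0, 0, 0, 0]])

```text
time_s: 41.22
tool_pos: [0.6182, -0.0863, 0.2177]
eef_rot: [-3.14, 0.432, -0.42]
wrist_force: [-1.0, 0.5, -1.6]
opening: 0.324
finger_force: 40.0
```

```bash
python3 - <<'E'
from h import *
go(Pc,Rt)
p,d=img('wrist','w4.png'); q,e=img('side'); big=q[140:290,240:450]; cv2.imwrite('pics/s4.png',cv2.resize(big[:,:,::-1],None,fx=3.5,fy=3.5))
X=pts('side',e)
s=arm.sense(); print(s['finger_force'],s['opening'])
E
```

```text
row [0.0005, 0.0015, 0.0035] [0.001, -0.005, 0.005] tcp [ 0.6182 -0.0863  0.2177] [-3.14   0.432 -0.42 ] t 41.225 j [-0.28  0.5   1.35  0.06  1.71  1.71]
39.95787978172302 0.3244901479963549
```

View pics/w4.png

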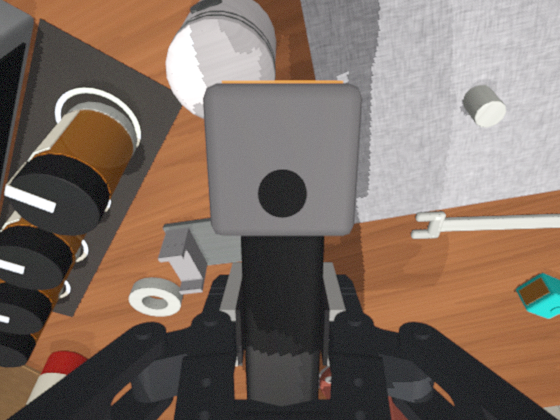

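View pics/s4.png

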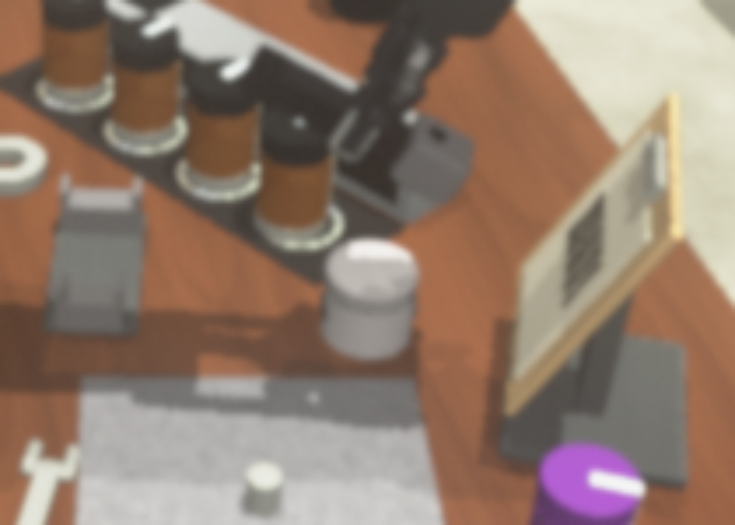

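The scanner sits straight in the gripper (head centred at col 283), pointing at the card. All four jars are in their rings. I correct the last few mm and hold.

Emit:
servo_tool(targets=[[0, 0.001, 0.003, 0, -0.004, 0.005], [0, 0.001, 0.003, 0, -0.004, 0.005], [0, 0.001, 0.003, 0, -0.004, 0.005], [0, 0.001, 0.003, 0, -0.004, 0.005], [0, 0.001, 0.003, 0, -0.004, 0.005], [0, 0.001, 0.003, 0, -0.004, 0.005], [0, 0.001, 0.003, 0, -0.004, 0.005], [0, 0.001, 0.003, 0, -0.004, 0.005], [0, 0.001, 0.003, 0, -0.004, 0.005], [0, 0.001, 0.003, 0, -0.004, 0.005]])

```text
time_s: 42.58
tool_pos: [0.6167, -0.0868, 0.2146]
eef_rot: [3.14, 0.436, -0.426]
wrist_force: [0.8, -0.5, -2.4]
opening: 0.319
finger_force: 40.0
```

```bash
python3 - <<'E'
from h import *
go(Pc,Rt)
p,d=img('wrist'); X=pts('wrist',d)[95:228,215:350].reshape(-1,3); S=(X-Pc)@Rs.as_matrix()+[0,0,.016]  # scanner frame as if ideal
S=S[abs(S[:,2]-.036)<.02]; r=cv2.minAreaRect(S[:,:2].astype(np.float32)); U,s,V=np.linalg.svd(S-S.mean(0),full_matrices=False)
print(len(S),r,'normal',V[2],'z',np.median(S[:,2]))
q,e=img('top'); from det import jars
for o in jars('top',q,e): print(*o)
E
```

```text
row [0.0003, 0.0004, 0.0002] [0.001, 0.0, 0.0] tcp [ 0.6167 -0.0868  0.2146] [ 3.14   0.436 -0.426] t 42.575 j [-0.28  0.5   1.36  0.06  1.71  1.71]
17883 ((0.05890806019306183, 0.0005932934582233429), (0.03849376365542412, 0.040299247950315475), 0.30640172958374023) normal [-0.01144987 -0.00311768 -0.99992959] z 0.036605585777511884
[ 0.7038 -0.3283] 0.032 [402. 104.] 530 -0.383 61 0.0992 [244. 241. 251.]
[0.6149 0.5827] 0.0783 [ 35. 152.] 275 None 0 0.1003 0
[0.6292 0.0875] 0.0321 [230. 139.] 513 0.601 58 0.1 [232. 238. 242.]
[0.5848 0.1685] 0.0315 [197. 157.] 517 0.614 56 0.0999 [233. 239. 242.]
[0.5326 0.2495] 0.0316 [163. 179.] 523 0.603 55 0.1001 [235. 241. 244.]
[0.4822 0.3299] 0.0319 [129. 201.] 537 0.683 58 0.1002 [234. 239. 243.]
[0.3541 0.5517] 0.0534 [ 36. 256.] 195 None 2 0.0995 [220. 220. 215.]
```

Emit:
servo_tool(targets=[[0, 0, 0, 0, 0, 0], [0, 0, 0, 0, 0, 0], [0, 0, 0, 0, 0, 0], [0, 0, 0, 0, 0, 0], [0, 0, 0, 0, 0, 0], [0, 0, 0, 0, 0, 0], [0, 0, 0, 0, 0, 0], [0, 0, 0, 0, 0, 0], [0, 0, 0, 0, 0, 0], [0, 0, 0, 0, 0, 0]])

```text
time_s: 43.92
tool_pos: [0.6167, -0.0869, 0.2146]
eef_rot: [3.14, 0.436, -0.426]
wrist_force: [0.1, -0.2, -1.8]
opening: 0.323
finger_force: 40.0
```

Emit:
servo_tool(targets=[[0, 0, 0, 0, 0, 0], [0, 0, 0, 0, 0, 0], [0, 0, 0, 0, 0, 0], [0, 0, 0, 0, 0, 0], [0, 0, 0, 0, 0, 0], [0, 0, 0, 0, 0, 0], [0, 0, 0, 0, 0, 0], [0, 0, 0, 0, 0, 0], [0, 0, 0, 0, 0, 0], [0, 0, 0, 0, 0, 0]])

```text
time_s: 45.18
tool_pos: [0.6167, -0.0869, 0.2146]
eef_rot: [3.14, 0.436, -0.426]
wrist_force: [0.8, 0.1, -2.2]
opening: 0.325
finger_force: 40.0
```

Emit:
servo_tool(targets=[[0, 0, 0, 0, 0, 0], [0, 0, 0, 0, 0, 0], [0, 0, 0, 0, 0, 0], [0, 0, 0, 0, 0, 0], [-0.015, -0.006, 0, 0, 0.04, 0], [-0.035, -0.015, 0, 0, 0.11, 0], [-0.055, -0.023, -0.004, 0, 0.18, 0], [-0.075, -0.031, -0.01, 0, 0.25, 0], [-0.095, -0.04, -0.02, 0, 0.33, 0], [-0.11, -0.045, -0.03, 0, 0.41, 0]])

```text
time_s: 46.42
tool_pos: [0.5555, -0.0092, 0.2892]
eef_rot: [3.141, 0.024, -0.425]
wrist_force: [0.6, -0.8, -1.4]
opening: 0.319
finger_force: 39.9
```

```bash
python3 - <<'E'
from h import *
go([.4555,.0446,.2],Rdown(1.335))
E
```

```text
row [-0.1111, -0.0079, 0.0918] [-0.02, 0.018, -1.76] tcp [ 0.5555 -0.0092  0.2892] [ 3.141  0.024 -0.425] t 46.425 j [-0.15  0.05  1.72  0.01  1.39  1.85]
```

Emit:
servo_tool(targets=[[-0.01, 0, 0.005, 0, 0.01, -0.1], [-0.02, 0, 0.012, 0, 0.018, -0.25], [-0.032, -0.001, 0.024, -0.004, 0.018, -0.41], [-0.044, -0.002, 0.036, -0.008, 0.018, -0.58], [-0.056, -0.003, 0.048, -0.012, 0.018, -0.75], [-0.068, -0.004, 0.06, -0.016, 0.018, -0.92], [-0.08, -0.005, 0.072, -0.02, 0.018, -1.09], [-0.092, -0.006, 0.082, -0.02, 0.018, -1.26], [-0.104, -0.007, 0.09, -0.02, 0.018, -1.43], [-0.111, -0.008, 0.092, -0.02, 0.018, -1.58]])

```text
time_s: 47.68
tool_pos: [0.4546, 0.0445, 0.1985]
eef_rot: [-3.137, 0.003, 1.16]
wrist_force: [0.4, -0.4, -1.8]
opening: 0.322
finger_force: 39.9
```

```bash
python3 - <<'E'
from h import *
go([.4555,.0446,.12],Rdown(1.335))
E
```

```text
row [0.0007, 0.0011, 0.0785] [-0.005, 0.002, -0.175] tcp [0.4546 0.0445 0.1985] [-3.137e+00  3.000e-03  1.160e+00] t 47.675 j [-0.06 -0.09  2.04 -0.    1.2   0.36]
```

Emit:
servo_tool(targets=[[0.0005, 0.001, 0, 0, 0, -0.1], [0.0005, 0.001, 0.015, -0.004, 0.002, -0.175], [0.0005, 0.001, 0.04, -0.004, 0.002, -0.175], [0.0005, 0.001, 0.065, -0.004, 0.002, -0.175], [0.0005, 0.001, 0.078, -0.004, 0.002, -0.175], [0.0005, 0.001, 0.078, -0.004, 0.002, -0.175], [0.0005, 0.001, 0.078, -0.004, 0.002, -0.175], [0.0005, 0.001, 0.078, -0.004, 0.002, -0.175]])

```text
time_s: 48.68
tool_pos: [0.458, 0.044, 0.1224]
eef_rot: [3.138, -0.0, 1.33]
wrist_force: [-1.3, 0.6, -1.8]
opening: 0.324
finger_force: 39.9
```

```bash
python3 - <<'E'
from h import *
go([.4557,.0446,.0515],Rdown(1.335))
E
```

```text
row [0.0, -0.0026, 0.0709] [0.004, -0.0, -0.005] tcp [0.458  0.044  0.1224] [ 3.138 -0.     1.33 ] t 48.675 j [-0.06  0.02  2.1  -0.    1.02  0.18]
```

Emit:
servo_tool(targets=[[0, -0.0025, 0.01, 0.002, 0, -0.005], [0, -0.0025, 0.03, 0.002, 0, -0.005], [0, -0.0025, 0.04, 0.002, 0, -0.005], [0, -0.0025, 0.045, 0.002, 0, -0.005], [0, -0.0025, 0.045, 0.002, 0, -0.005], [0, -0.0025, 0.045, 0.002, 0, -0.005]])

```text
time_s: 49.42
tool_pos: [0.4552, 0.0446, 0.0767]
eef_rot: [3.141, 0.0, 1.335]
wrist_force: [0.9, -0.7, -2.5]
opening: 0.323
finger_force: 39.9
```

```bash
python3 - <<'E'
from h import *
go([.4557,.0446,.0515],Rdown(1.335))
E
```

```text
row [0.0001, 0.0005, 0.0252] [0.001, 0.0, -0.0] tcp [0.4552 0.0446 0.0767] [3.141 0.    1.335] t 49.425 j [-0.06  0.1   2.12 -0.    0.92  0.18]
```

Emit:
servo_tool(targets=[[0, 0.0005, 0.01, 0, 0, 0], [0, 0.0005, 0.018, 0, 0, 0], [0, 0.0005, 0.023, 0, 0, 0], [0, 0.0005, 0.025, 0, 0, 0], [0, 0.0005, 0.025, 0, 0, 0], [0, 0.0005, 0.026, 0, 0, 0]])

```text
time_s: 50.18
tool_pos: [0.4554, 0.0445, 0.0504]
eef_rot: [3.141, 0.0, 1.335]
wrist_force: [-0.9, 0.1, -3.0]
opening: 0.321
finger_force: 39.9
```

Emit:
servo_tool(targets=[[0, 0, 0, 0, 0, 0], [0, 0, 0, 0, 0, 0], [0, 0, 0, 0, 0, 0], [0, 0, 0, 0, 0, 0], [0, 0, 0, 0, 0, 0], [0, 0, -0.03, 0, 0, 0], [0, 0, -0.07, 0, 0, 0], [0, 0, -0.12, 0, 0, 0], [0, 0, -0.15, 0, 0, 0], [0, 0, -0.15, 0, 0, 0]], fingers=1)

```text
time_s: 51.42
tool_pos: [0.4574, 0.0444, 0.2033]
eef_rot: [3.135, -0.001, 1.335]
wrist_force: [0.3, 0.5, -0.1]
opening: 1.002
finger_force: 0.0
```

```bash
python3 - <<'E'
from det import *
p,d=img('wrist','w5.png'); X=pts('wrist',d).reshape(-1,3)
def box(z0,z1):
    S=X[(X[:,2]>z0)&(X[:,2]<z1)&(abs(X[:,0]-.4546)<.09)&(abs(X[:,1]-.045)<.1)]
    r=cv2.minAreaRect(S[:,:2].astype(np.float32)); return len(S),np.round(r[0],4),np.round(r[1],4),round(r[2],1),np.median(S[:,2])
print(box(.057,.066)); print(box(.0665,.08))
go([.4,-.1,.25],Rdown(1.335))
E
```

```text
(5554, array([0.4538, 0.043 ]), array([0.1645, 0.0441]), 76.5, np.float64(0.06001909788488122))
(3901, array([0.4677, 0.1008]), array([0.0432, 0.0423]), 76.4, np.float64(0.06794656841679474))
row [-0.1535, -0.0204, -0.049] [0.002, -0.0, -0.0] tcp [0.4558 0.0445 0.201 ] [ 3.139 -0.     1.335] t 51.475 j [-0.06 -0.1   2.04 -0.    1.2   0.18]
```

Emit:
servo_tool(targets=[[-0.03, 0, -0.01, 0, 0, 0], [-0.08, 0, -0.02, 0, 0, 0], [-0.13, 0, -0.03, 0, 0, 0], [-0.18, 0, -0.03, 0, 0, 0], [-0.23, 0, -0.03, 0, 0, 0], [-0.27, 0, -0.03, 0, 0, 0], [-0.28, 0, -0.03, 0, 0, 0], [-0.28, 0, -0.03, 0, 0, 0]])

```text
time_s: 52.48
tool_pos: [0.3889, -0.2271, 0.2285]
eef_rot: [-3.138, -0.002, 1.333]
wrist_force: [-0.1, -0.2, -0.0]
opening: 0.997
finger_force: 0.0
```

```bash
python3 - <<'E'
from det import *
p,d=img('top','top2.png')
for o in jars('top',p,d): print(*o)
E
```

```text
[ 0.7494 -0.1502] 0.0842 [328.  88.] 392 1.389 89 0.0999 [219. 215. 186.]
[ 0.7043 -0.3274] 0.0319 [402. 104.] 527 -0.442 61 0.0993 [243. 240. 251.]
[0.6149 0.5816] 0.0781 [ 35. 151.] 275 None 0 0.0998 0
[0.6281 0.0881] 0.0317 [230. 139.] 517 0.527 57 0.0997 [232. 238. 242.]
[0.5843 0.1678] 0.0313 [197. 157.] 520 0.631 56 0.0999 [232. 238. 242.]
[0.5332 0.2492] 0.0318 [163. 179.] 526 0.638 53 0.1002 [235. 241. 244.]
[0.482 0.33 ] 0.0318 [130. 201.] 537 0.665 57 0.1002 [234. 239. 243.]
[0.3541 0.552 ] 0.0534 [ 36. 257.] 189 None 2 0.1002 [220. 218. 214.]
```

View pics/top2.png

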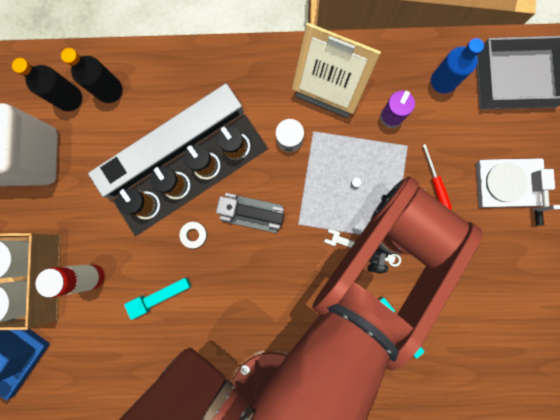

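The final picture shows four jars in rings 0–3 with stripes towards the block, the scanner back in its cradle at (252,212) with its head to the left, and the arm clear of everything.

```bash
python3 -c "
from bench import arm
print(arm.close_job())"
```

```text
the job is handed in; nothing more can be done
None
```

The job is handed in with no verdict shown yet: all four jars stand in rings facing the reader (one was knocked off its ring and put back), the scanner was held at the barcode for over three seconds and is back in its cradle, and the other things on the bench were not touched.

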